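Clamp the sample cell to the set preload

TASK

Take the sample cell from the white tray and stand it in the pocket of the sprung holder, between the two steel jaws. Then wind the black knob clockwise to clamp the cell until the pointer on the sprung jaw lines up with the set mark, without straining the spring noticeably past the mark, and let go. Set the cell down gently, leave the mark where it is set and leave the other things on the bench alone.

Things in the scene. Friction and masses are not known exactly. Their poses are not given: they have to be found in the camera images.
- holder: Grey metal holder screwed to the bench: base plate 90 x 270 x 15 mm, y -130 to +140 (its long side). At its -y end a gear box 64 mm high with the black knob on top, at its +y end a spring housing (y +66 to +134, 52 mm high) with a white scale on top; between them the open pocket. Origin: on the bench, under the middle of its width. x across, y along it from knob to scale, z up.
- pocket (a point): Middle of the pocket's floor (top of the base plate, 15 mm above the bench), axes as the holder's. Guide rails along y, inner faces 31 mm apart at x -15.5 and +15.5 mm, mouth flared, tops 32 mm above the bench. Along y the pocket is closed by two steel jaw plates; the cell may stand anywhere between them, the driven jaw slides it along the floor.
- ram: Driven jaw at the pocket's -y side: steel plate 28 mm wide, 18 to 42 mm above the bench. Origin: on the bench plane, below its front face. At the start the face stands 10 to 28 mm to -y of the pocket point. It is driven towards +y by the knob, but floats on its screw with up to 12 mm of end play, of which an unknown part is still open at the start.
- jaw: Sprung jaw at the pocket's +y side: steel plate 28 mm wide, 18 to 42 mm above the bench, with the pointer strip rising behind it to 60 mm. Origin: on the bench plane, below its front face, which stands 14 mm to +y of the pocket point when unstressed. Gives towards +y, 1 N per mm, travel 30 mm.
- knob_grip (a point): Centre of the round black fluted knob, diameter 44 mm, 28 mm high: on its vertical axis at mid-height, 84 mm above the bench. The knob's underside is 70 mm above the bench and nothing within 75 mm of its axis reaches that high, so open fingers can turn round it.
- gearbox (a point): Centre of the gear box's top, 64 mm above the bench, under the knob. Clockwise from above the knob winds the jaw screw forward, 9 mm per radian. The knob is stiff: 0.2 N m, up to 0.35 N m under the spring's load, so it needs a firm grip and regrasps; it may slip in the fingers and stays where it is left. It starts 0 to 0.6 rad from its back stop and turns 5.5 rad in all; turning it back is allowed.
- pointer (a point): Tip of the pointer carried by the sprung jaw: a dark cross bar 2 mm thick, 22 mm long, just above the white scale, 60 mm above the bench. Moves along the holder's +y with the jaw. Unstressed it stands 64 mm to +y of the pocket point. Axes as the holder's.
- mark (a point): Inner tip of the set mark: a dark bar 2 mm thick on a small locked slider at the scale's +x edge, 60 mm above the bench, 9 to 15 mm to +y of the unstressed pointer. They line up when both have the same place along the holder's y (in x they stay 1 mm apart). Axes as the holder's.
- cell: Sample cell: upright frosted-glass block 28 mm (own x) x 18 mm (own y) x 65 mm high, grey band at the top, 50 to 100 g, on the tray. Origin: centre of its underside. It goes in the pocket with its 28 mm width across the rails (own x along the holder's x, either way round), broad faces to the jaws. Grip it by its narrow sides near the top, fingers above the rails.
- tray: Fixed white tray, a flat slab 90 x 250 x 12 mm (long side along its y) carrying the cell, the vial and the stub in any order, 80 mm apart. Origin: centre of its underside.
- vial: Bystander: round glass vial, diameter 28 mm, 58 mm high, on the tray. Origin: centre of its underside.
- stub: Bystander: low aluminium block 30 x 30 x 22 mm on the tray. Origin: centre of its underside.
- beaker: Bystander: small beaker, diameter 56 mm, 70 mm high. Origin: centre of its underside.
- collar: Bystander: steel ring, diameter 34 mm, 12 mm high. Origin: centre of its underside.
- jar: Bystander: white jar, diameter 60 mm, 80 mm high. Origin: centre of its underside.
Things that resemble listed ones, but are neither listed nor needed, are in the scene too. What is shaped like the cell but purple is not meant.

How it is judged (in metres and radians):
On the way, in this order (a step that is already met when the one before it is completed fails the run):
1. the cell stands upright on the pocket's floor between the guide rails and the jaws, let go, before the pointer has been moved up to the mark (x of cell in the frame of pocket between -0.0035 and 0.0035 m and z of cell in the frame of pocket between -0.003 and 0.003 m and angle between cell's own z axis and vertical below 0.08 rad and y of cell in the frame of pocket between -0.02 and 0.02 m and contact force between the fingers and cell below 0.1 N and y of pointer in the frame of mark below -0.0045 m), for 0.2 s.
2. the knob is wound until the pointer is at the mark (y of pointer in the frame of mark between -0.0015 and 0.0015 m and x of cell in the frame of pocket between -0.0035 and 0.0035 m and z of cell in the frame of pocket between -0.003 and 0.003 m and angle between cell's own z axis and vertical below 0.08 rad), for 0.2 s.
At the end, for the whole second after the job is handed in: The cell stands upright (within 0.08 rad) on the pocket's floor (within 3 mm), between the guide rails, clamped between the jaws, and the pointer stands within 1.5 mm of the mark along the holder's y, at rest (all of step 2 and contact force between cell and jaw above 4 N and linear speed of cell below 0.01 m/s); the robot touches nothing.
It fails at once if the pointer is driven more than 4 mm past the mark (y of pointer in the frame of mark above 0.004 m).
It fails at once if the cell, not yet clamped, is pressed onto the holder with more than 25 N (contact force between cell and holder above 25 N and contact force between cell and jaw below 2 N).
It fails at once if the set mark is shifted by more than 3 mm (distance of mark from where it was at the start of the episode above 0.003 m).
It fails at once if a bystander is moved by more than 20 mm (distance of any of vial, stub, beaker, collar, jar from where it was at the start of the episode above 0.02 m).
It also fails if it takes over 72 s, if anything falls off the work surface, if the arm or the gripper's body presses on something with over 40 N, if the wrist force passes 120 N, or if a joint passes its speed limit or range.

ROBOT

A 6-joint arm with a two-finger parallel gripper is mounted at the origin on the work surface. World frame = base frame: x ahead of the robot, y to its left, z up, the work surface at z = 0. Lengths are in mm, angles in degrees, forces in N, time in s.
With the tool pointing down it reaches from about 300 to 850 mm from the base axis. Payload 4.2 kg.
Tool frame: the origin (TCP) lies at the very end of the fingers, on their centre line; the grasp point (between the pads) lies 19 mm behind it; z points along the fingers, y is the direction in which the jaws open and shut (so a half turn about z gives the same grasp; the last joint's range is limited). The gripper opens to 91 mm and grips with 3 to 60 N. Pads are 32 mm wide; open, the fingers measure 118 mm over their backs; the gripper's body (76 mm by 178 mm) begins 60 mm behind the grasp point.
Start: joints at [-64.973, 18.312, 89.639, -0, 72.044, -1.146], TCP at [253.626, -516.059, 213.976] pointing down, gripper open.
Joint ranges: [-177.97, 177.97], [-48.28, 115.42], [12.27, 149.76], [-77.06, 257.06], [2.81, 150.46], [-146.56, 146.56]. Speed limits (degrees/s): [147.25, 147.25, 180, 180, 180, 180].

INTERFACE

Orientations are given as [roll, pitch, yaw] about the fixed x, y, z axes, in that order (R = Rz(yaw) Ry(pitch) Rx(roll)).
In Python, from workcell import env gives the robot as it stands. The module is installed in compiled form; this text tells all that it offers.
- The arm moves only by the tool arm_command, never from a script. Its argument "targets" is a list of rows, each a list of 5 numbers: the closure, from 0 (fully open) to 1 (shut), then the shift along the tool's x, y, z each as a share of 50 cm, from -1 to 1, then the turn about the tool's z as a share of pi/4 rad, from -1 to 1. A call has 1 to 8 rows; each row is the pose to reach, as a shift and turn from the pose measured when the call began, along the tool's axes at that moment; what a row does not reach only later rows make up. A row lasts 1/12 s, in which the tool goes at most 41.7 mm and 7.16 degrees, less where a joint would pass 70% of its speed; a pose out of reach is approached as far as the arm can. A call with a number of a shift or a turn outside -1 to 1 is refused whole. A call with a gripper value outside its range is refused whole. The fingers move at their own pace and stop on an object; "squeeze" is the grip in N (left out, the last holds). Time passes only in rows, so rows that repeat a pose let the fingers close. It gives the time, the measured TCP pose, the force and the opening at its end, in the units of the state.
- env.state(): the state, without advancing time (a new reading comes with each control period).
- env.grab_frame(name): name is "side" or "top"; returns the picture (400x640x3 uint8, red, green, blue); there is no depth.
- env.camera_params(name): a dict with "camera_matrix" (3x3 intrinsics, pixels), "dist_coeffs" ([k1, k2, p1, p2, k3] as OpenCV has them; the pictures are not rectified), "R" (3x3) and "t" (3): a world point X has camera coordinates R X + t. Camera axes: x right, y down, z forward; pixel columns grow to the right and rows downward; lengths in mm; the calibration is good to about 2 mm. A picture is of the moment at which its call begins. camera_params takes no time and is no camera call.
- env.job_done(): hands the job in, once; it reports no verdict.
The state is a dict: "time_s": time; "qpos": joint angles; "qvel": joint speeds; "effort": joint torques, N m; "ee_pos": TCP position; "ee_rot": TCP orientation; "force": force on the tool from outside, world axes, zero at the start; "torque": the same for the moment, N m; "gripper_width": finger opening in mm.
Only numpy, scipy, OpenCV 4.12 (cv2) and the standard library are available. Lean on these libraries where they do the work, as an engineer would, in place of code of your own. Each camera call takes 0.05 s, during which the arm holds its last target.

## Working session

There is one attempt and no reset: what is moved stays moved. The work goes in short steps, Python scripts to look and compute and a tool call to move; the robot and the scene stay as the last step left them, time stands still between calls to the robot, and variables do not carry over. Pictures are saved under pics/ and viewed, and the job is handed in when it is done.

Besides the shell and the picture viewer there is one more tool, called after "Request:" in YAML: its name, and indented under it one key for each argument. arm_command: Moves the arm, as the interface text tells. Shift numbers are shares of 50 cm and turn numbers shares of pi/4 rad, none past 1 either way. Its arguments: {"type":"object","properties":{"targets":{"type":"array"},"squeeze":{"type":"number"}},"required":["targets"]}

```bash
mkdir -p pics; ls
cat > h.py <<'E'
import numpy as np, cv2
from workcell import env
def cam(n):
    p=env.camera_params(n); return [np.array(p[k],float) for k in("camera_matrix","dist_coeffs","R","t")]
def proj(n,X):
    K,d,R,t=cam(n); X=np.atleast_2d(np.array(X,float))
    return cv2.projectPoints(X,cv2.Rodrigues(R)[0],t,K,d)[0].reshape(-1,2)
def ray(n,uv,z):
    K,d,R,t=cam(n); uv=np.atleast_2d(np.array(uv,float))
    q=cv2.undistortPoints(uv.reshape(-1,1,2),K,d).reshape(-1,2)
    D=np.c_[q,np.ones(len(q))]@R; C=-R.T@t
    s=(z-C[2])/D[:,2]; return C+D*s[:,None]
def crop(img,u0,v0,u1,v1,f,name):
    c=cv2.resize(img[v0:v1,u0:u1],None,fx=f,fy=f,interpolation=cv2.INTER_CUBIC)
    cv2.imwrite("pics/"+name,c[:,:,::-1])
E
python3 - <<'E'
from h import *
for n in("top","side"):
    g=env.grab_frame(n); np.save(n+"0.npy",g); cv2.imwrite(f"pics/{n}0.png",g[:,:,::-1])
    K,d,R,t=cam(n); print(n,K,d,-R.T@t,R)
print(env.state())
E
```

```text
pics
top [[422.01893412   0.         322.61003391]
 [  0.         422.01893412 202.785722  ]
 [  0.           0.           1.        ]] [-0.04553808  0.          0.          0.          0.        ] [ 457.55853918   27.31265719 1023.08901111] [[-0.02246566 -0.99958547 -0.01800492]
 [-0.99569803  0.02399036 -0.08949807]
 [ 0.08989292  0.01591683 -0.99582424]]
side [[392.13981215   0.         323.75410357]
 [  0.         392.13981215 201.61486575]
 [  0.           0.           1.        ]] [-0.05331612  0.          0.          0.          0.        ] [285.68034355 519.72999965 675.62588784] [[-0.86302516 -0.50508793 -0.00858804]
 [-0.36590212  0.63674396 -0.67872879]
 [ 0.3482861  -0.58261764 -0.7343388 ]]
{'time_s': 0.1, 'qpos': array([-6.49738574e+01,  1.83465222e+01,  8.96978179e+01,  5.59490491e-04,
        7.20446482e+01, -1.14568705e+00]), 'qvel': array([ 0.03675787, -0.05921672, -0.13254689,  0.02044839, -0.00742371,
       -0.02768128]), 'effort': array([ 5.61514389e-04, -4.13333201e+01, -2.32509774e+01,  7.28529459e-02,
        4.21817915e-02, -4.45175169e-05]), 'ee_pos': array([ 253.42971924, -515.64290612,  213.22978443]), 'ee_rot': array([-1.79911040e+02, -2.31115859e-03,  2.61716550e+01]), 'force': array([-0.01450818,  0.00546604, -0.06731594]), 'torque': array([-0.00119889,  0.03138726,  0.0684038 ]), 'gripper_width': 91.1498440197599}
```

View pics/top0.png

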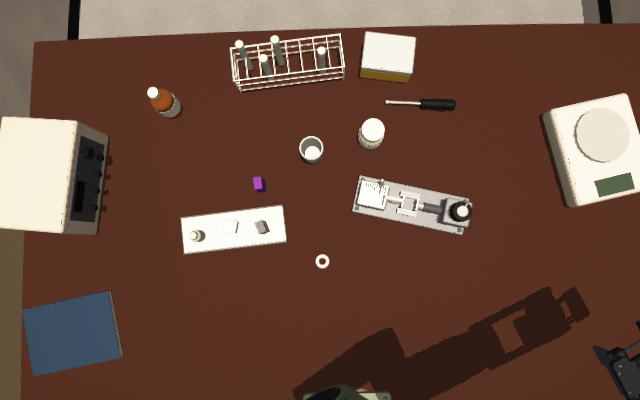

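View pics/side0.png

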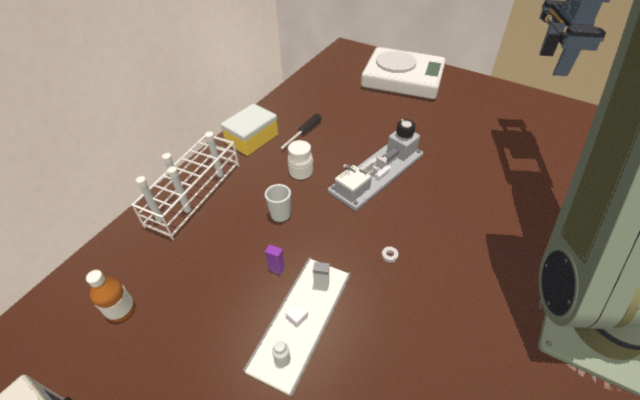

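Run:
```python
from h import *
t=np.load("top0.npy"); s=np.load("side0.npy")
crop(t,175,170,295,260,6,"c1.png"); crop(t,345,165,485,245,5,"c2.png")
crop(s,240,230,360,390,3,"c3a.png"); crop(s,320,110,430,210,7,"c3.png")
```

```text
(no output)
```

View pics/c1.png

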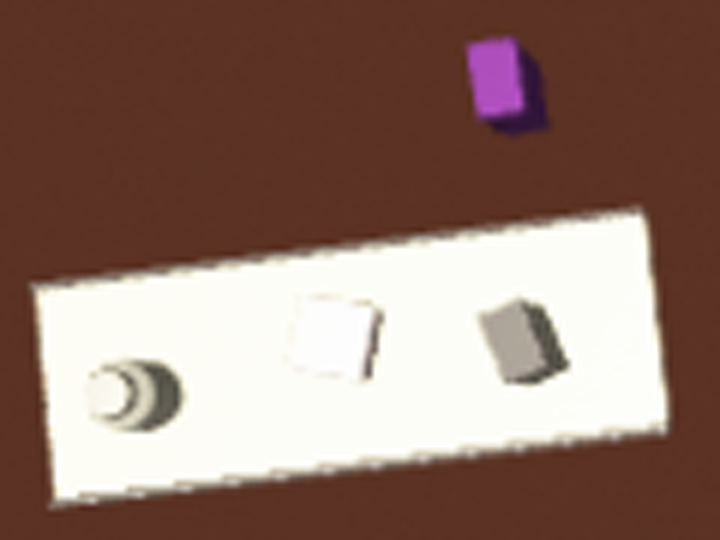

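View pics/c2.png

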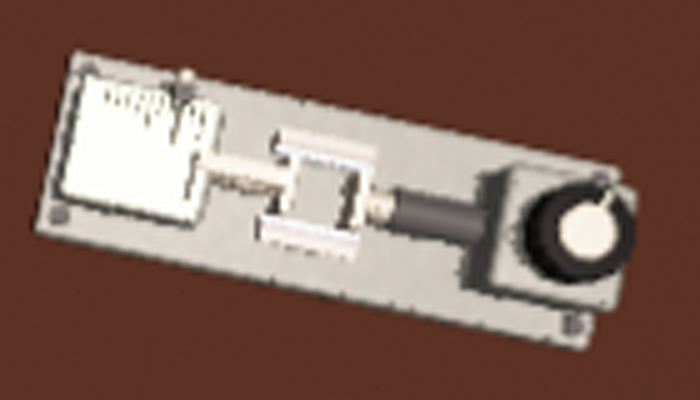

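View pics/c3a.png

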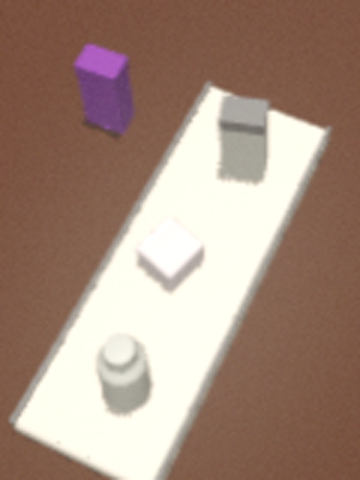

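View pics/c3.png

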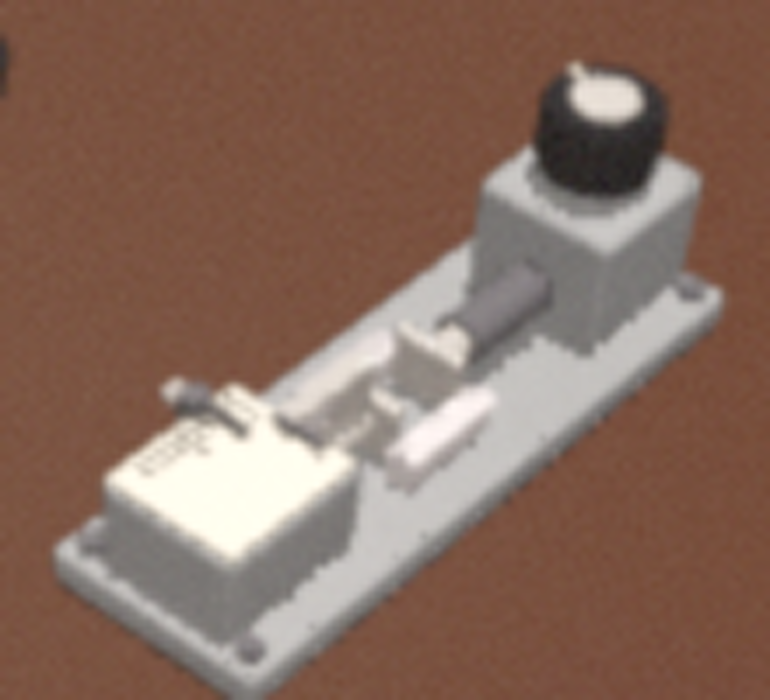

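```bash
cat >> h.py <<'E'
def P(u0,v0,f,pts): return (np.array(pts,float)+.5)/f-.5+np.array([u0,v0])
def model(p,loc):
    c,s=np.cos(p[2]),np.sin(p[2]); loc=np.atleast_2d(np.array(loc,float))
    return np.c_[p[0]+c*loc[:,0]-s*loc[:,1],p[1]+s*loc[:,0]+c*loc[:,1],loc[:,2]]
def fit(p0,obs):
    from scipy.optimize import least_squares
    f=lambda p:np.concatenate([(proj(n,model(p,L))-uv).ravel() for n,L,uv in obs])
    r=least_squares(f,p0,x_scale=[10,10,.1],loss='soft_l1'); return r.x,r.fun.reshape(-1,2)
E
cat > m.py <<'E'
from h import *
# holder
Lt=[(45,140,15),(-45,140,15),(-45,-130,15),(45,-130,15),(0,-84,98)]
ut=P(345,165,5,[(75,52),(35,232),(590,348),(635,190),(586,230)])
Ls=[(45,140,15),(-45,140,15),(-45,-130,15)]
us=P(320,110,7,[(58,548),(250,680),(722,292)])
x0=ray("top",ut,15); print(x0)
p0=[x0[:4,0].mean(),x0[:4,1].mean(),np.radians(-13)]
# knob y unknown-> fit without
for nm,o in(("t",[("top",Lt[:4],ut[:4])]),("s",[("side",Ls,us)]),("both",[("top",Lt[:4],ut[:4]),("side",Ls,us)])):
    p,r=fit(p0,o); print("holder",nm,p[:2],np.degrees(p[2]),r.round(1).tolist())
k=ray("top",ut[4],98)[0]; ks=ray("side",P(320,110,7,[(606,100)]),98)[0]
print("knob",k,ks)
c,s=np.cos(p[2]),np.sin(p[2])
for q in (k,ks): d=q[:2]-p[:2]; print(" knob loc",c*d[0]+s*d[1],-s*d[0]+c*d[1])
# cell
cu=P(175,170,6,[(478,313),(523,297),(550,367),(505,384)])
X=ray("top",cu,77); print("cell",X.round(1),X.mean(0)); 
e=(X[1]+X[2]-X[0]-X[3])/2; g=(X[0]+X[1]-X[2]-X[3])/2; print(e,g,np.linalg.norm(e),np.linalg.norm(g),np.degrees(np.arctan2(g[1],g[0])),np.degrees(np.arctan2(e[1],e[0])))
cs=P(240,230,3,[(226,98),(269,101),(264,131),(220,125)])
X=ray("side",cs,77); print("cell side",X.round(1),X.mean(0))
E
python3 m.py
```

```text
[[ 613.64127206  -47.23887328   15.        ]
 [ 527.16396315  -25.47061923   15.        ]
 [ 465.44176059 -288.18894799   15.        ]
 [ 540.40084399 -313.71328911   15.        ]
 [ 521.76966962 -289.12341231   15.        ]]
holder t [ 535.47846508 -173.13081252] -14.43026642859074 [[0.6, -0.1], [0.4, 0.1], [-0.0, 2.5], [-1.6, -2.6]]
holder s [ 539.13494634 -172.70012803] -13.41156777547644 [[-1.0, -0.2], [0.4, 0.3], [0.3, -0.3]]
holder both [ 537.75612706 -172.95248032] -13.731549355508383 [[0.2, -0.4], [0.3, -0.1], [0.2, 0.9], [-1.8, -4.2], [-0.6, -0.3], [0.7, 0.3], [1.1, -0.0]]
knob [ 516.48291045 -263.06996517   98.        ] [ 515.42844633 -264.63182416   98.        ]
 knob loc 0.7262678588810978 -92.59148640845356
 knob loc 0.07268512970298957 -94.35900661765272
cell [[503.8 197.3  77. ]
 [509.4 180.3  77. ]
 [483.  170.4  77. ]
 [477.  187.4  77. ]] [493.30367201 183.83614308  77.        ]
[  5.80061798 -17.0030051    0.        ] [26.63030165  9.90228929  0.        ] 17.965226172083593 28.41176339119714 20.397294974453086 -71.16279580835679
cell side [[507.4 182.7  77. ]
 [483.7 171.5  77. ]
 [475.7 191.4  77. ]
 [500.5 200.9  77. ]] [491.82130414 186.62861897  77.        ]
```

```bash
cat > ov.py <<'E'
from h import *
import sys
def ov(img,n,p,segs,u0,v0,u1,v1,f,name):
    c=cv2.resize(img[v0:v1,u0:u1],None,fx=f,fy=f,interpolation=cv2.INTER_CUBIC).copy()
    for a,b in segs:
        q=(proj(n,model(p,[a,b]))-[u0,v0]+.5)*f-.5
        cv2.line(c,tuple(int(x) for x in q[0].round()),tuple(int(x) for x in q[1].round()),(255,0,0),1,cv2.LINE_AA)
    cv2.imwrite("pics/"+name,c[:,:,::-1])
def box(x0,x1,y0,y1,z0,z1):
    S=[]
    for z in(z0,z1): S+=[((x0,y0,z),(x1,y0,z)),((x1,y0,z),(x1,y1,z)),((x1,y1,z),(x0,y1,z)),((x0,y1,z),(x0,y0,z))]
    return S+[((x,y,z0),(x,y,z1)) for x in(x0,x1) for y in(y0,y1)]
E
cat > o1.py <<'E'
from ov import *
p=[538,-172.9,np.radians(-13.5)]
H=box(-45,45,-130,140,0,15)+box(-15.5,15.5,-14,14,15,32)[4:8]+[((-14,14,42),(14,14,42)),((-11,64,60),(11,64,60))]
an=np.linspace(0,2*np.pi,25); ky=-93
H+=[((22*np.cos(a),ky+22*np.sin(a),98),(22*np.cos(b),ky+22*np.sin(b),98)) for a,b in zip(an,an[1:])]
ov(np.load("top0.npy"),"top",p,H,345,165,485,245,5,"o1t.png")
ov(np.load("side0.npy"),"side",p,H,320,110,430,210,7,"o1s.png")
E
python3 o1.py
```

```text
(no output)
```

View pics/o1t.png

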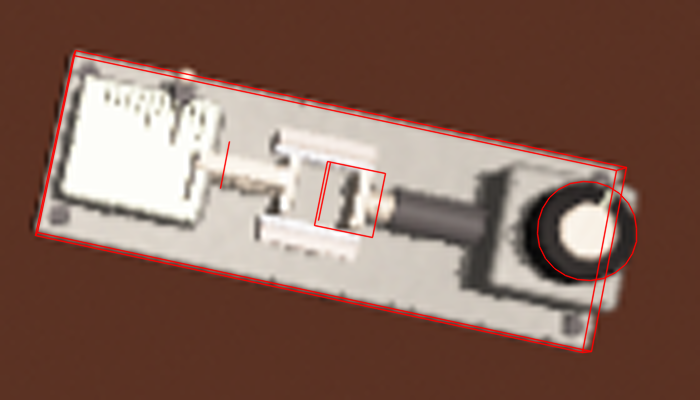

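View pics/o1s.png

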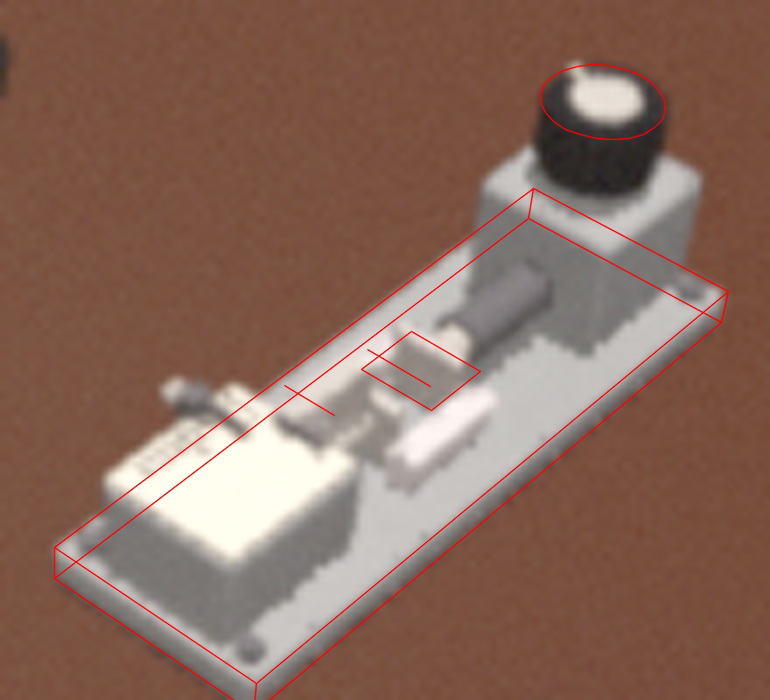

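```bash
cat > o2.py <<'E'
from ov import *
p=[538,-172.9,np.radians(-13.5)]
py=20
H=box(-15.5,15.5,py-14,py+14,15,32)[4:8]+[((-14,py+14,42),(14,py+14,42)),((-14,py+14,18),(14,py+14,18)),((-11,py+64,60),(11,py+64,60))]
ov(np.load("top0.npy"),"top",p,H,380,175,440,220,12,"o2t.png")
ov(np.load("side0.npy"),"side",p,H,340,150,395,190,14,"o2s.png")
E
python3 o2.py
```

```text
(no output)
```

View pics/o2t.png

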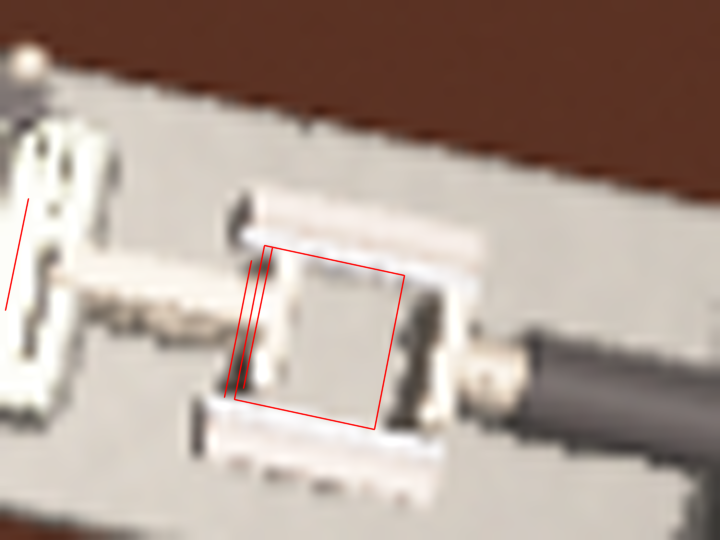

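View pics/o2s.png

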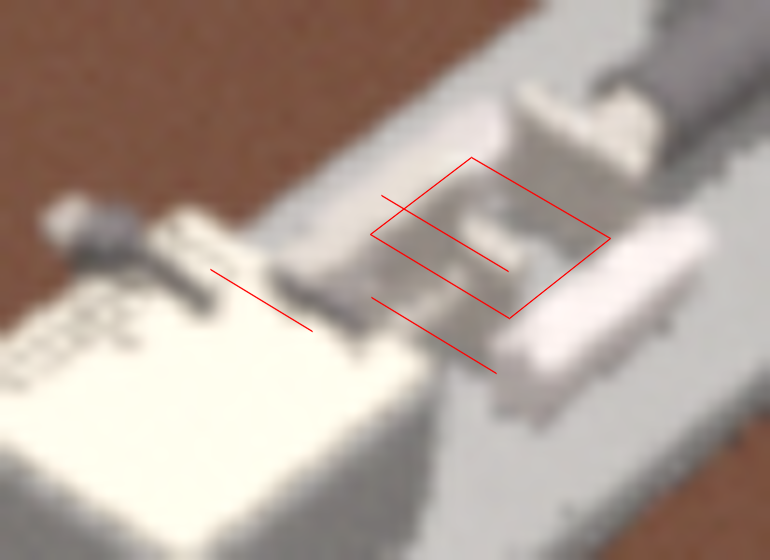

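```bash
cat >> h.py <<'E'
def loc(p,X):
    c,s=np.cos(p[2]),np.sin(p[2]); d=np.atleast_2d(X)[:,:2]-np.array(p[:2]); return np.c_[c*d[:,0]+s*d[:,1],-s*d[:,0]+c*d[:,1]]
HP=[538,-172.9,np.radians(-13.5)]
E
python3 - <<'E'
from h import *
f=lambda n,u,v,s,pts,z:print(loc(HP,ray(n,P(u,v,s,pts),z)).round(1).tolist())
f("top",380,175,12,[(50,260),(32,350)],60)
f("top",380,175,12,[(298,250),(276,385)],42)
f("top",380,175,12,[(445,290),(420,420)],42)
f("side",340,150,14,[(275,275),(318,301),(360,330)],60)
f("side",340,150,14,[(208,305),(150,262)],60)
f("side",340,150,14,[(520,95),(640,165)],42)
f("side",340,150,14,[(520,250)],42)
t=np.load("top0.npy"); crop(t,355,170,400,215,14,"z1.png")
E
```

```text
[[0.2, 77.5], [-17.5, 77.4]]
[[14.5, 28.9], [-12.2, 27.9]]
[[12.9, -0.6], [-13.0, -0.7]]
[[2.1, 77.8], [-7.1, 77.7], [-16.6, 78.4]]
[[5.4, 90.9], [19.2, 89.6]]
[[13.0, -3.2], [-13.7, -3.0]]
[[-12.3, 28.5]]
```

View pics/z1.png

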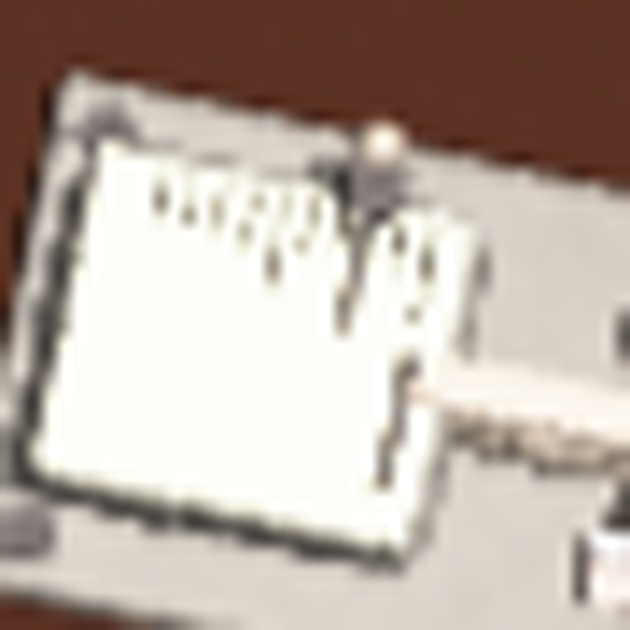

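```bash
cat >> h.py <<'E'
from scipy.spatial.transform import Rotation as Ro
def go(x,y,z,yaw):
    s=env.state(); R=Ro.from_euler('xyz',s['ee_rot'],degrees=True).as_matrix()
    d=R.T@(np.array([x,y,z])-s['ee_pos'])/500
    dy=(s['ee_rot'][2]-yaw+180)%360-180
    print('t',round(s['time_s'],2),'pos',s['ee_pos'].round(1),'rot',s['ee_rot'].round(2),'q6',s['qpos'][5].round(1),'F',s['force'].round(1),'w',round(s['gripper_width'],1))
    print('row',d.round(4),'turn',round(dy/45,4))
E
python3 -c "
from h import *
go(492.6,185,200,110.4)
print(ray('top',[[258,184]],65))"
```

```text
t 0.1 pos [ 253.4 -515.6  213.2] rot [-179.91   -0.     26.17] q6 -1.1 F [-0.   0.  -0.1] w 91.1
row [ 1.0474 -1.0466  0.0281] turn -1.8717
[[590.95445322 190.1069512   65.        ]]
```

Request:
arm_command:
  targets:
    - [0,0.55,-0.55,0.02,-0.95]
    - [0,0.55,-0.55,0.02,-0.95]
    - [0,0.55,-0.55,0.02,-0.95]
    - [0,0.55,-0.55,0.02,-0.95]
    - [0,0.55,-0.55,0.02,-0.95]
    - [0,0.55,-0.55,0.02,-0.95]
    - [0,0.55,-0.55,0.02,-0.95]
    - [0,0.55,-0.55,0.02,-0.95]
  squeeze: 20

```text
time_s: 0.77
ee_pos: [360.8, -198.6, 204.9]
ee_rot: [-179.9, -0.1, 68.9]
force: [0.6, -0.8, 0.3]
gripper_width: 91.5
```

```bash
python3 -c "
from h import *
go(492.6,185,160,110.4)"
```

```text
t 0.77 pos [ 360.8 -198.6  204.9] rot [-1.7993e+02 -7.0000e-02  6.8890e+01] q6 -9.4 F [ 0.6 -0.8  0.3] w 91.5
row [ 0.8105 -0.0301  0.0909] turn -0.9223
```

Request:
arm_command:
  targets:
    - [0,0.81,-0.03,0.09,-0.922]
    - [0,0.81,-0.03,0.09,-0.922]
    - [0,0.81,-0.03,0.09,-0.922]
    - [0,0.81,-0.03,0.09,-0.922]
    - [0,0.81,-0.03,0.09,-0.922]
    - [0,0.81,-0.03,0.09,-0.922]
    - [0,0.81,-0.03,0.09,-0.922]
    - [0,0.81,-0.03,0.09,-0.922]

```text
time_s: 1.43
ee_pos: [467.9, 115.1, 168.3]
ee_rot: [-180.0, -0.1, 110.4]
force: [0.7, -0.2, -0.1]
gripper_width: 91.1
```

```bash
python3 -c "
from h import *
go(492.6,185,100,110.4)"
```

```text
t 1.43 pos [467.9 115.1 168.3] rot [-1.7996e+02 -9.0000e-02  1.1043e+02] q6 -8.1 F [ 0.7 -0.2 -0.1] w 91.1
row [0.1135 0.0951 0.1368] turn 0.0007
```

Request:
arm_command:
  targets:
    - [0,0.1135,0.095,0.07,0]
    - [0,0.1135,0.095,0.07,0]
    - [0,0.1135,0.095,0.14,0]
    - [0,0.1135,0.095,0.137,0]
    - [0,0.1135,0.095,0.137,0]

```text
time_s: 1.85
ee_pos: [490.9, 184.6, 98.5]
ee_rot: [-179.7, -0.1, 110.5]
force: [0.2, 0.2, 0.5]
gripper_width: 91.1
```

```bash
python3 -c "
from h import *
go(492.6,185,46,110.4)
for n in('top','side'):
    g=env.grab_frame(n); np.save(n+'1.npy',g)
go(492.6,185,46,110.4)
crop(np.load('top1.npy'),200,170,320,260,6,'d1t.png')
crop(np.load('side1.npy'),240,190,380,330,5,'d1s.png')
print(proj('top',[env.state()['ee_pos']]),proj('side',[env.state()['ee_pos']]))
"
```

```text
t 1.85 pos [490.9 184.6  98.5] rot [-1.7966e+02 -9.0000e-02  1.1048e+02] q6 -1.2 F [0.2 0.2 0.5] w 91.1
row [-0.0006  0.0041  0.105 ] turn 0.0018
t 1.95 pos [493.1 184.5 101.2] rot [ 1.7995e+02 -8.0000e-02  1.1038e+02] q6 -1.2 F [ 0.3 -0.7 -0. ] w 91.1
row [ 0.0012 -0.0007  0.1103] turn -0.0004
[[258.13023304 225.99847537]] [[321.04610155 258.73448482]]
```

View pics/d1t.png

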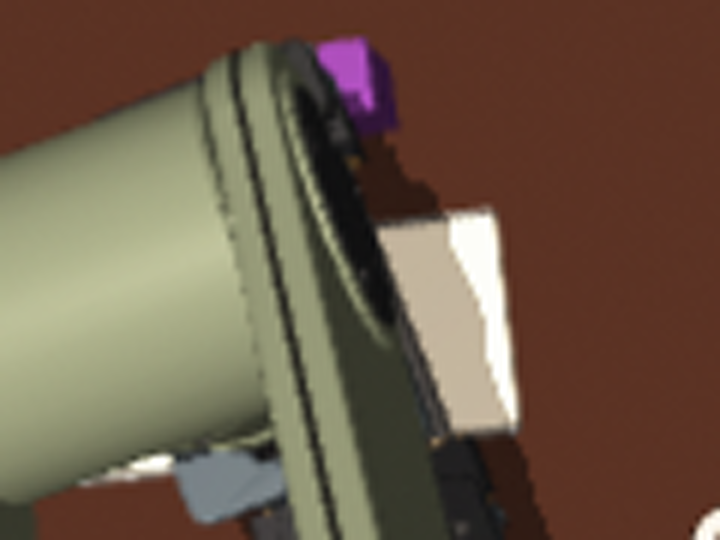

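View pics/d1s.png

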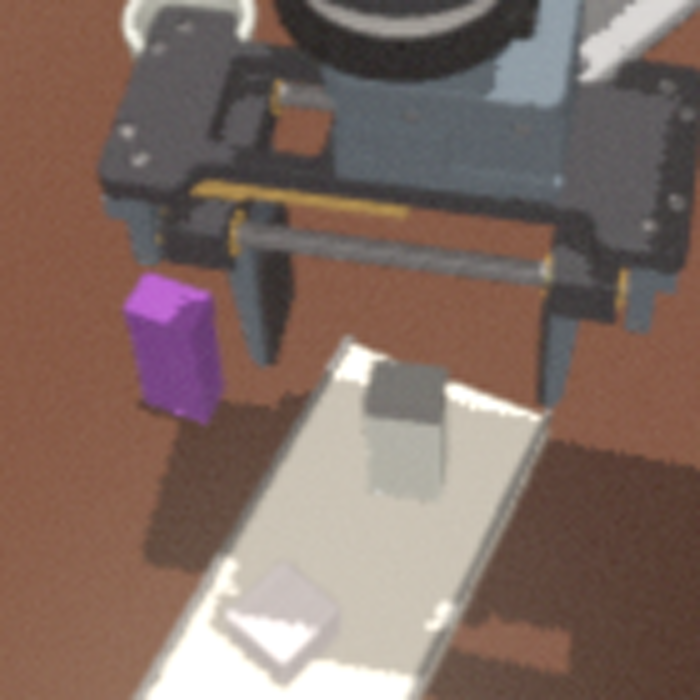

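Request:
arm_command:
  targets:
    - [0,0.001,-0.001,0.06,0]
    - [0,0.001,-0.001,0.11,0]
    - [0,0.001,-0.001,0.11,0]
    - [0,0.001,-0.001,0.11,0]
    - [0.55,0.001,-0.001,0.11,0]
    - [0.75,0.001,-0.001,0.11,0]
    - [0.75,0.001,-0.001,0.11,0]
    - [0.75,0.001,-0.001,0.11,0]

```text
time_s: 2.62
ee_pos: [493.2, 185.0, 47.4]
ee_rot: [179.8, -0.1, 110.4]
force: [0.1, -0.1, 0.6]
gripper_width: 67.6
```

```bash
python3 -c "
from h import *
go(492.6,185,46,110.4)"
```

```text
t 2.62 pos [493.2 185.   47.4] rot [ 1.7982e+02 -8.0000e-02  1.1037e+02] q6 -1.2 F [ 0.1 -0.1  0.6] w 67.6
row [ 0.0004 -0.0012  0.0028] turn -0.0006
```

Request:
arm_command:
  targets:
    - [0.8,0,0,0.002,0]
    - [0.8,0,0,0.002,0]
    - [0.8,0,0,0.002,0]
    - [0.8,0,0,0.002,0]
    - [0.8,0,0,0.002,0]
    - [0.8,0,0,0.002,0]
    - [0.8,0,0,0.002,0]
    - [0.8,0,0,0.002,0]

```text
time_s: 3.28
ee_pos: [493.2, 185.1, 46.3]
ee_rot: [179.8, -0.1, 110.4]
force: [0.2, -0.0, 0.2]
gripper_width: 27.5
```

Gripped (width 27.5). Lift.

Request:
arm_command:
  targets:
    - [0.9,0,0,0,0]
    - [0.9,0,0,-0.03,0]
    - [0.9,0,0,-0.1,0]
    - [0.9,0,0,-0.18,0]
    - [0.9,0,0,-0.2,0]
    - [0.9,0,0,-0.2,0]

```text
time_s: 3.78
ee_pos: [495.2, 185.6, 149.7]
ee_rot: [179.4, -0.1, 110.4]
force: [0.0, -1.2, -0.8]
gripper_width: 27.6
```

```bash
python3 -c "
from h import *
go(541.2,-159.5,146,76.5)
crop(env.grab_frame('side'),240,170,380,310,5,'e1.png')
"
```

```text
t 3.78 pos [495.2 185.6 149.7] rot [ 1.7938e+02 -7.0000e-02  1.1038e+02] q6 -1.2 F [ 0.  -1.2 -0.8] w 27.6
row [-0.6791 -0.1541  0.0049] turn 0.7528
```

View pics/e1.png

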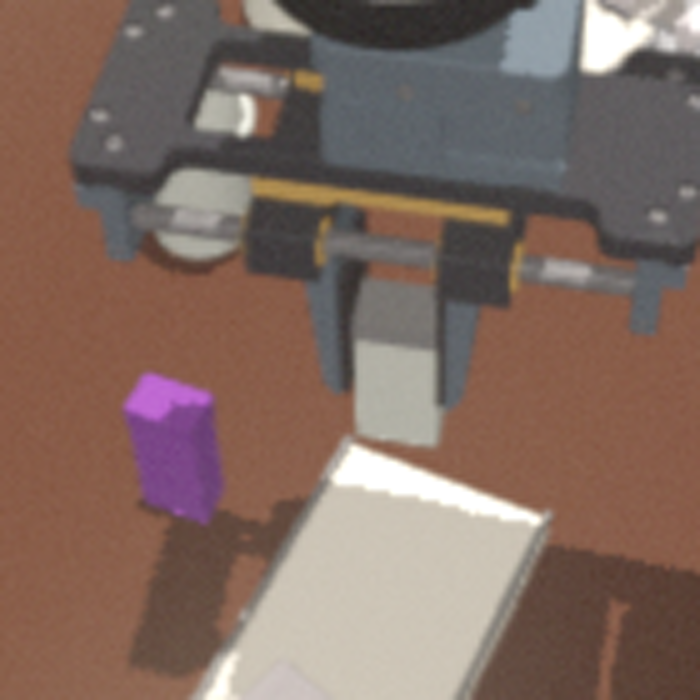

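Request:
arm_command:
  targets:
    - [0.9,-0.68,-0.154,0.005,0.753]
    - [0.9,-0.68,-0.154,0.005,0.753]
    - [0.9,-0.68,-0.154,0.005,0.753]
    - [0.9,-0.68,-0.154,0.005,0.753]
    - [0.9,-0.68,-0.154,0.005,0.753]
    - [0.9,-0.68,-0.154,0.005,0.753]
    - [0.9,-0.68,-0.154,0.005,0.753]
    - [0.9,-0.68,-0.154,0.005,0.753]

```text
time_s: 4.5
ee_pos: [535.9, -147.1, 141.2]
ee_rot: [-179.9, -0.3, 76.5]
force: [1.1, 0.0, -0.5]
gripper_width: 27.9
```

```bash
python3 -c "
from h import *
go(541.2,-159.5,100,76.5)
"
```

```text
t 4.5 pos [ 535.9 -147.1  141.2] rot [-179.95   -0.27   76.48] q6 -3.3 F [ 1.1  0.  -0.5] w 27.9
row [-0.022   0.0161  0.0824] turn -0.0005
```

Request:
arm_command:
  targets:
    - [0.9,-0.022,0.016,0.03,0]
    - [0.9,-0.022,0.016,0.1,0]
    - [0.9,-0.022,0.016,0.105,0]
    - [0.9,-0.022,0.016,0.105,0]
    - [0.9,-0.022,0.016,0.105,0]

```text
time_s: 4.92
ee_pos: [540.6, -158.7, 88.1]
ee_rot: [-179.8, -0.3, 76.5]
force: [-0.0, -1.0, -0.8]
gripper_width: 28.0
```

```bash
python3 -c "
from h import *
for n in('top','side'):
    g=env.grab_frame(n); np.save(n+'2.npy',g)
go(541.2,-159.5,52,76.5)
crop(np.load('top2.npy'),380,160,450,220,10,'f1t.png')
crop(np.load('side2.npy'),320,110,400,190,8,'f1s.png')
"
```

```text
t 5.02 pos [ 541.9 -158.9   89.8] rot [179.95  -0.27  76.55] q6 -4.4 F [ 0.8  0.8 -1.1] w 27.8
row [-0.0019 -0.0011  0.0756] turn 0.001
```

View pics/f1t.png

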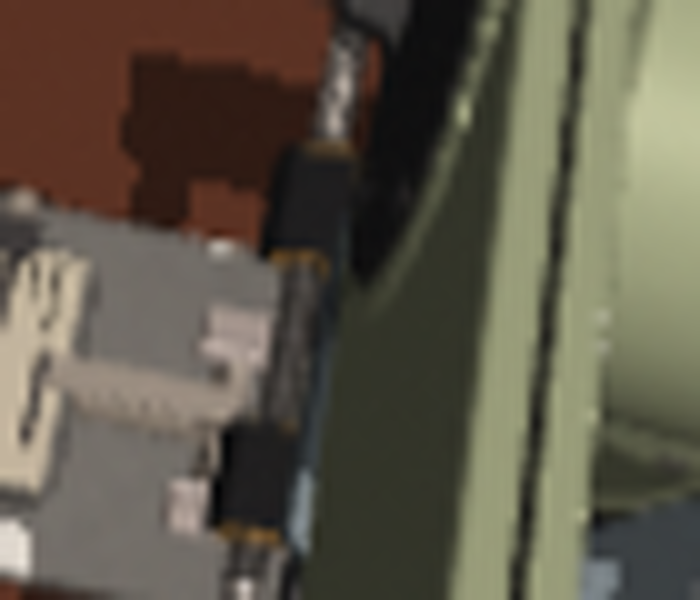

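View pics/f1s.png

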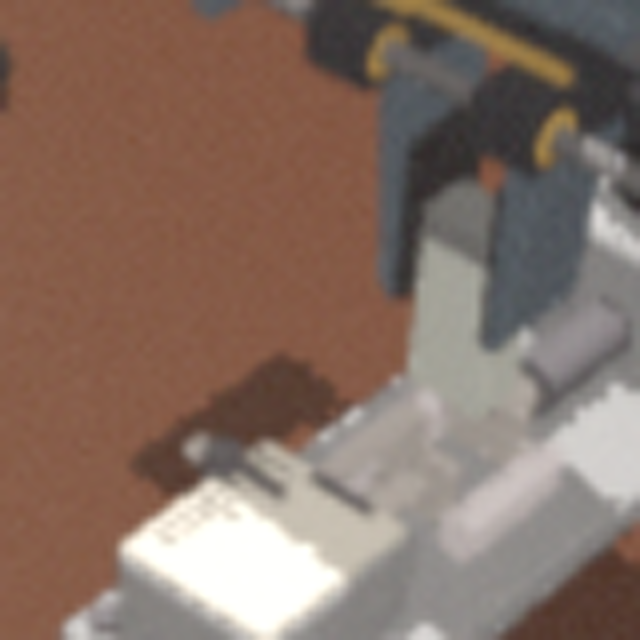

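```bash
python3 -c "
from ov import *
ov(np.load('side2.npy'),'side',[541.9,-158.9,np.radians(-13.5)],box(-14,14,-9,9,55.5,120.5),320,110,400,190,9,'f2s.png')
"
```

```text
(no output)
```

View pics/f2s.png

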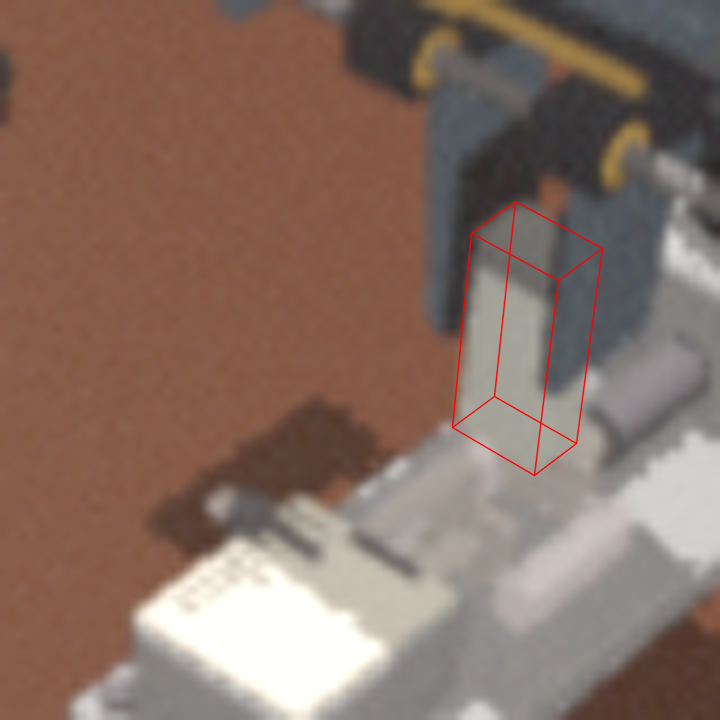

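Request:
arm_command:
  targets:
    - [0.9,-0.002,-0.001,0.015,0]
    - [0.9,-0.002,-0.001,0.03,0]
    - [0.9,-0.002,-0.001,0.04,0]
    - [0.9,-0.002,-0.001,0.048,0]
    - [0.9,-0.002,-0.001,0.048,0]

```text
time_s: 5.43
ee_pos: [540.4, -159.3, 64.7]
ee_rot: [-179.9, -0.3, 76.6]
force: [-0.1, 0.1, -0.9]
gripper_width: 27.7
```

```bash
python3 -c "
from h import *
go(541.2,-159.5,50,76.5)
"
```

```text
t 5.43 pos [ 540.4 -159.3   64.7] rot [-179.93   -0.28   76.56] q6 -4.5 F [-0.1  0.1 -0.9] w 27.7
row [-0.0002  0.0016  0.0295] turn 0.0013
```

Request:
arm_command:
  targets:
    - [0.9,0,0.0015,0.006,0.001]
    - [0.9,0,0.0015,0.012,0.001]
    - [0.9,0,0.0015,0.017,0.001]
    - [0.9,0,0.0015,0.02,0.001]

```text
time_s: 5.77
ee_pos: [541.1, -159.4, 54.3]
ee_rot: [-179.9, -0.3, 76.5]
force: [-0.2, -0.3, -0.6]
gripper_width: 28.0
```

```bash
python3 -c "
from h import *
g=env.grab_frame('side');np.save('side3.npy',g)
go(541.2,-159.5,50,76.5)
from ov import *
p=env.state()['ee_pos']
ov(g,'side',[p[0],p[1],np.radians(-13.5)],box(-14,14,-9,9,p[2]-34.3,p[2]+30.7),320,110,400,190,9,'g1.png')
"
```

```text
t 5.82 pos [ 540.9 -159.4   54.2] rot [-179.89   -0.28   76.51] q6 -4.5 F [ 0.6 -0.7 -1.3] w 28.0
row [-0.0002  0.0006  0.0083] turn 0.0002
```

View pics/g1.png

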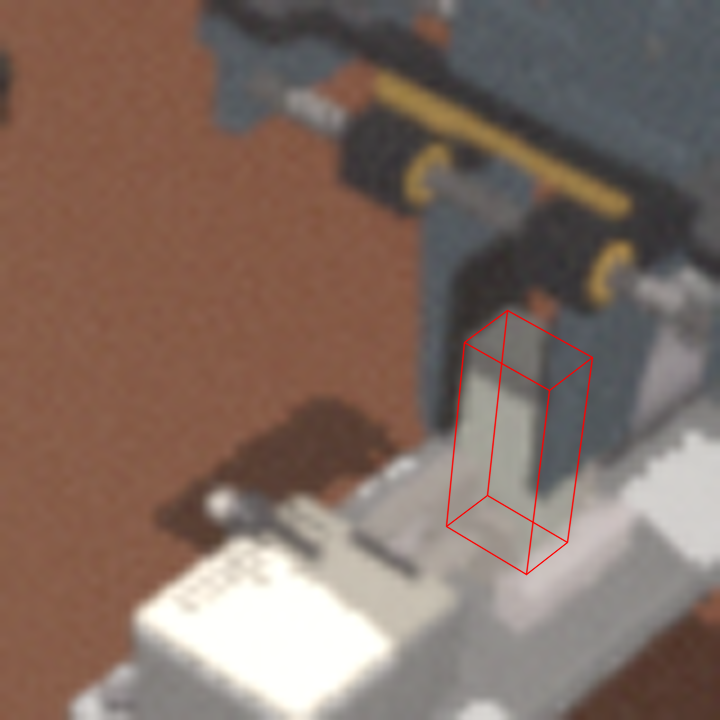

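Request:
arm_command:
  targets:
    - [0.9,0,0.0005,0.003,0]
    - [0.9,0,0.0005,0.006,0]
    - [0.9,0,0.0005,0.008,0]
    - [0.9,0,0.0005,0.009,0]
    - [0.9,0,0.0005,0.0095,0]

```text
time_s: 6.23
ee_pos: [541.2, -159.4, 49.4]
ee_rot: [-179.9, -0.3, 76.5]
force: [-0.1, 0.1, -0.1]
gripper_width: 28.0
```

Request:
arm_command:
  targets:
    - [0.9,0,0,0.001,0]
    - [0.9,0,0,0.002,0]

```text
time_s: 6.4
ee_pos: [541.2, -159.4, 49.2]
ee_rot: [-179.9, -0.3, 76.5]
force: [-2.2, 0.8, 8.9]
gripper_width: 27.8
```

Request:
arm_command:
  targets:
    - [0.5,0,0,0,0]
    - [0.5,0,0,0,0]
    - [0.45,0,0,0,0]
    - [0.45,0,0,0,0]
    - [0.45,0,0,0,0]

```text
time_s: 6.82
ee_pos: [541.2, -159.4, 49.1]
ee_rot: [-179.9, -0.3, 76.5]
force: [0.4, 0.1, 0.6]
gripper_width: 50.4
```

Request:
arm_command:
  targets:
    - [0.45,0,0,-0.02,0]
    - [0.45,0,0,-0.06,0]
    - [0.3,0,0,-0.12,0]
    - [0,0,0,-0.19,0]
    - [0,0,0,-0.19,0]

```text
time_s: 7.23
ee_pos: [545.4, -161.2, 151.5]
ee_rot: [179.3, -0.2, 76.5]
force: [1.5, -0.7, 1.0]
gripper_width: 67.2
```

```bash
python3 -c "
from h import *
g=env.grab_frame('side');np.save('side4.npy',g)
crop(g,320,110,420,200,8,'h1.png')
go(541.2,-159.5,150,76.5)
"
```

```text
t 7.28 pos [ 543.9 -160.7  148.7] rot [179.57  -0.24  76.51] q6 -4.4 F [-0.1 -0.5  0.7] w 71.2
row [ 0.0011 -0.0058 -0.0027] turn 0.0002
```

View pics/h1.png

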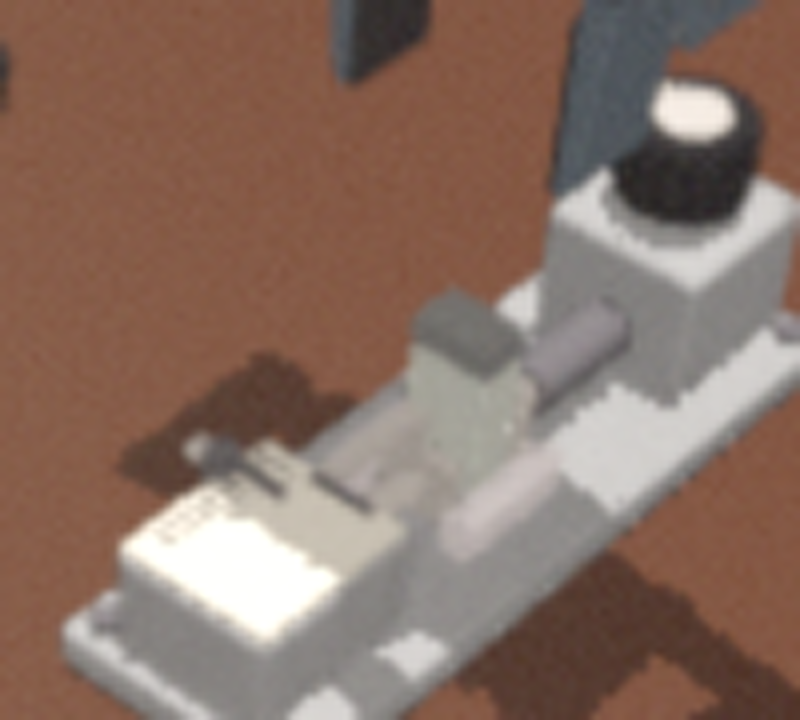

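```bash
python3 -c "
from h import *
go(516,-263.7,150,198)
"
```

```text
t 7.28 pos [ 543.9 -160.7  148.7] rot [179.57  -0.24  76.51] q6 -4.4 F [-0.1 -0.5  0.7] w 71.2
row [-0.2133 -0.0062 -0.0036] turn -2.6998
```

Request:
arm_command:
  targets:
    - [0,-0.21,0.003,0,-1]
    - [0,-0.21,0.003,0,-1]
    - [0,-0.21,0.003,0,-1]
    - [0,-0.21,0.003,0,-1]
    - [0,-0.21,0.003,0,-1]
    - [0,-0.21,0.003,0,-1]
    - [0,-0.21,0.003,0,-1]

```text
time_s: 7.87
ee_pos: [520.0, -263.2, 147.2]
ee_rot: [179.6, 0.0, 121.8]
force: [-0.8, 0.6, -0.8]
gripper_width: 91.2
```

Request:
arm_command:
  targets:
    - [0,0,0,0,-1]
    - [0,0,0,0,-1]
    - [0,0,0,0,-1]
    - [0,0,0,0,-1]
    - [0,0,0,0,-1]
    - [0,0,0,0,-1]
    - [0,0,0,0,-1]

```text
time_s: 8.45
ee_pos: [519.3, -262.9, 146.3]
ee_rot: [179.7, 0.2, 167.0]
force: [0.6, -0.6, 0.5]
gripper_width: 90.8
```

```bash
python3 -c "
from h import *
go(516,-263.7,110,198)
"
```

```text
t 8.45 pos [ 519.3 -262.9  146.3] rot [179.7    0.19 167.03] q6 -105.4 F [ 0.6 -0.6  0.5] w 90.8
row [ 0.0063 -0.0035  0.0726] turn -0.6882
```

Request:
arm_command:
  targets:
    - [0,0.006,-0.004,0.02,-0.688]
    - [0,0.006,-0.004,0.04,-0.688]
    - [0,0.006,-0.004,0.07,-0.688]
    - [0,0.006,-0.004,0.07,-0.688]
    - [0,0.006,-0.004,0.07,-0.688]
    - [0,0.006,-0.004,0.07,-0.688]

```text
time_s: 8.95
ee_pos: [515.3, -263.6, 110.2]
ee_rot: [179.7, 0.2, -162.0]
force: [-0.2, -0.6, -0.1]
gripper_width: 90.9
```

```bash
python3 -c "
from h import *
for n in('top','side'):
    g=env.grab_frame(n);np.save(n+'5.npy',g)
crop(np.load('side5.npy'),320,90,440,200,6,'i1.png')
crop(np.load('top5.npy'),380,160,500,250,6,'i1t.png')
go(516,-263.7,74,198)
"
```

```text
t 9.05 pos [ 515.8 -263.8  110.8] rot [ 179.79    0.28 -162.09] q6 -136.5 F [-0.3  0.4  0.1] w 91.1
row [-0.0001 -0.0003  0.0737] turn -0.0019
```

View pics/i1.png

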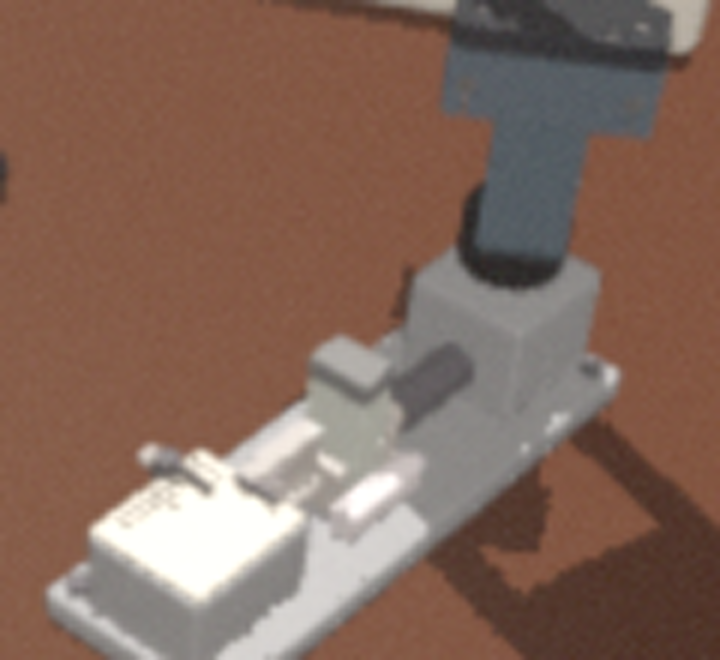

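View pics/i1t.png

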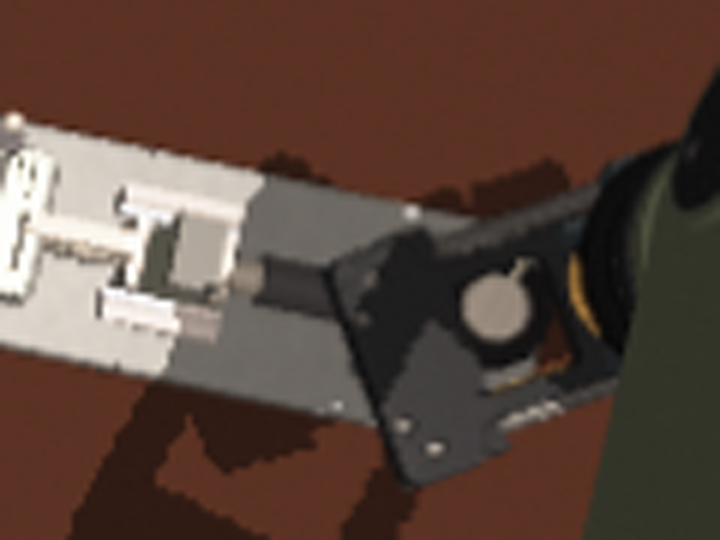

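Request:
arm_command:
  targets:
    - [0,0,0,0.03,0]
    - [0,0,0,0.06,0]
    - [0,0,0,0.073,0]
    - [0.7,0,0,0.073,0]
    - [0.7,0,0,0.073,0]
    - [0.7,0,0,0.073,0]
    - [0.7,0,0,0.073,0]
    - [0.7,0,0,0.073,0]
  squeeze: 45

```text
time_s: 9.72
ee_pos: [516.3, -263.8, 75.1]
ee_rot: [179.9, 0.3, -162.1]
force: [0.7, -0.8, -0.4]
gripper_width: 60.5
```

Request:
arm_command:
  targets:
    - [0.8,0,0,0,0]
    - [0.8,0,0,0,0]
    - [0.8,0,0,0,0]
    - [0.8,0,0,0,0]

```text
time_s: 10.05
ee_pos: [516.1, -262.5, 75.5]
ee_rot: [179.7, 0.3, -162.1]
force: [-1.6, 5.8, 4.5]
gripper_width: 43.3
```

```bash
python3 -c "
from h import *
go(516,-263.7,74,198)
"
```

```text
t 10.05 pos [ 516.1 -262.5   75.5] rot [ 179.71    0.34 -162.15] q6 -136.5 F [-1.6  5.8  4.5] w 43.3
row [ 0.0008 -0.0022  0.0029] turn -0.0033
```

Request:
arm_command:
  targets:
    - [0.8,0,-0.001,0,0.15]
    - [0.8,0,-0.001,0,0.3]
    - [0.8,0,-0.001,0,0.45]
    - [0.8,0,-0.001,0,0.6]
    - [0.8,0,-0.001,0,0.75]
    - [0.8,0,-0.001,0,0.9]
    - [0.8,0,-0.001,0,1]
    - [0.8,0,-0.001,0,1]

```text
time_s: 10.72
ee_pos: [516.1, -262.1, 75.5]
ee_rot: [179.5, -0.0, 152.8]
force: [-0.1, 6.1, 1.8]
gripper_width: 42.9
```

```bash
cat > look.py <<'E'
from h import *
import sys
k=sys.argv[1]
for n in('top','side'):
    g=env.grab_frame(n);np.save(n+k+'.npy',g)
a=cv2.resize(np.load('side'+k+'.npy')[135:200,320:400],None,fx=5,fy=5,interpolation=cv2.INTER_CUBIC)
b=cv2.resize(np.load('top'+k+'.npy')[165:235,355:475],None,fx=6.5,fy=6.5,interpolation=cv2.INTER_CUBIC)[:, :780]
crop(np.load('side'+k+'.npy'),320,135,400,200,9,f'L{k}s.png')
crop(np.load('top'+k+'.npy'),355,165,475,235,6,f'L{k}t.png')
go(516,-263.7,75,0)
s=env.state(); print(s['torque'].round(2))
E
python3 look.py 6
```

```text
t 10.82 pos [ 516.1 -262.1   75.5] rot [ 1.7947e+02 -2.0000e-02  1.5294e+02] q6 -91.7 F [-1.1  5.3  2.2] w 43.1
row [-0.0013 -0.0031  0.0009] turn 3.3986
[ 0.97 -0.12 -0.16]
```

View pics/L6s.png

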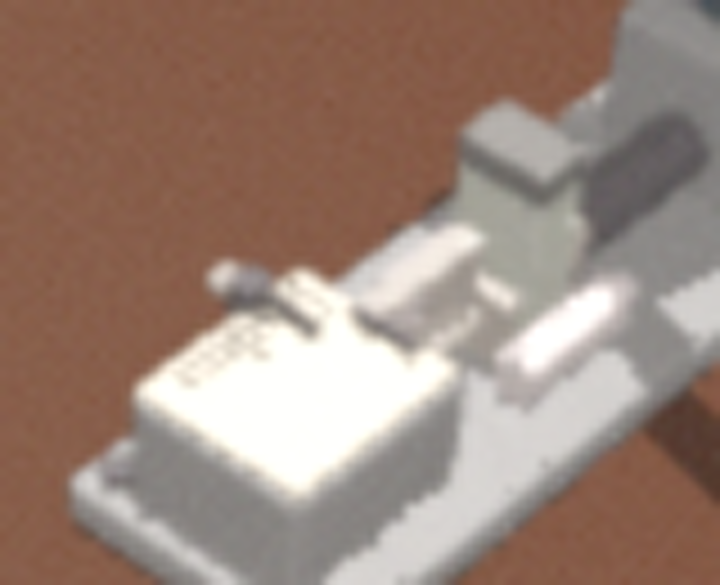

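View pics/L6t.png

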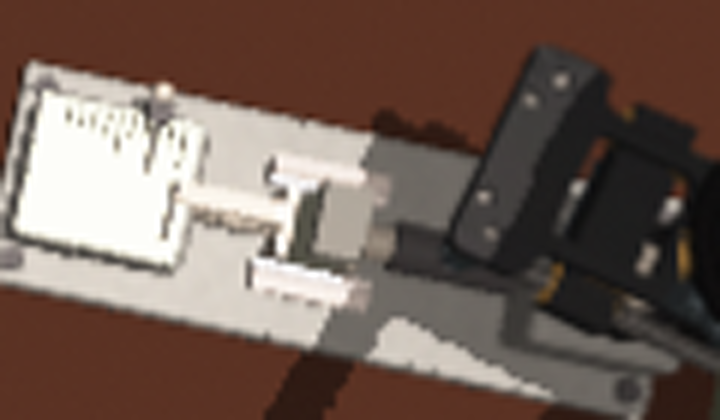

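Request:
arm_command:
  targets:
    - [0.8,0,0,0,0.15]
    - [0.8,0,0,0,0.3]
    - [0.8,0,0,0,0.45]
    - [0.8,0,0,0,0.6]
    - [0.8,0,0,0,0.75]
    - [0.8,0,0,0,0.9]
    - [0.8,0,0,0,1]
    - [0.8,0,0,0,1]

```text
time_s: 11.48
ee_pos: [516.5, -261.7, 75.5]
ee_rot: [179.6, -0.4, 108.0]
force: [1.1, 5.0, 1.5]
gripper_width: 43.0
```

```bash
python3 look.py 7
```

```text
t 11.58 pos [ 516.5 -261.7   75.5] rot [179.58  -0.4  108.08] q6 -46.8 F [1.9 4.5 0.5] w 43.0
row [-0.0034 -0.0022  0.001 ] turn 2.4018
[ 0.77 -0.38 -0.12]
```

View pics/L7s.png

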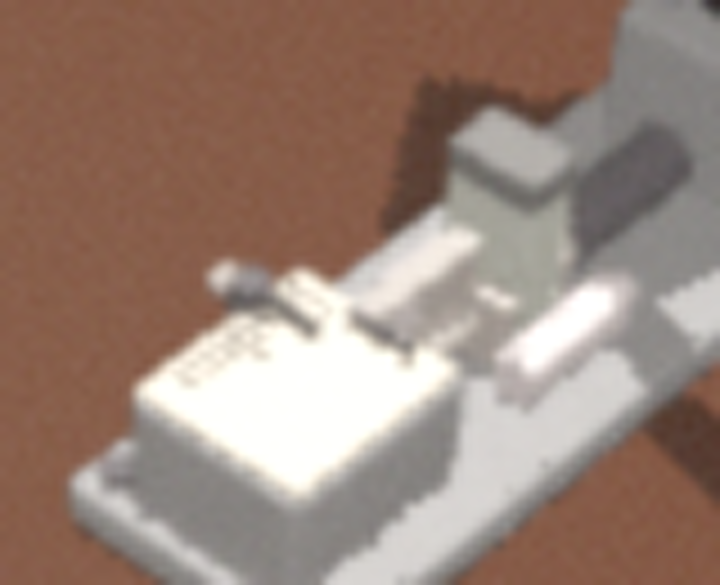

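View pics/L7t.png

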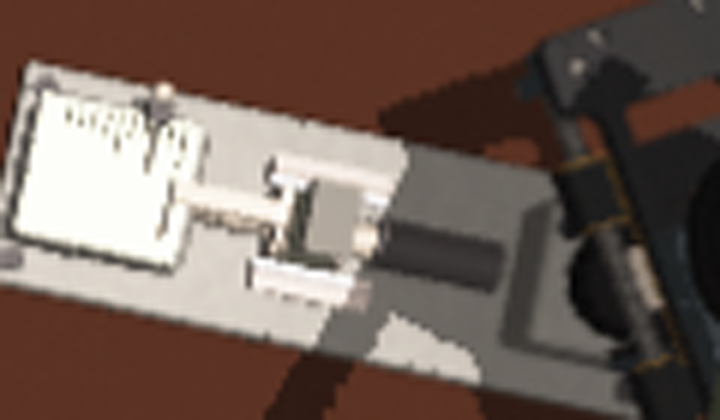

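Request:
arm_command:
  targets:
    - [0.8,0,0,0,0.15]
    - [0.8,0,0,0,0.3]
    - [0.8,0,0,0,0.45]
    - [0.8,0,0,0,0.6]
    - [0.8,0,0,0,0.75]
    - [0.8,0,0,0,0.9]
    - [0.8,0,0,0,1]
    - [0.8,0,0,0,1]

```text
time_s: 12.25
ee_pos: [517.1, -261.8, 75.5]
ee_rot: [179.9, -0.6, 63.1]
force: [2.3, 4.4, -0.5]
gripper_width: 43.3
```

```bash
python3 look.py 8
```

```text
t 12.35 pos [ 517.  -261.8   75.5] rot [179.92  -0.6   63.25] q6 -2.0 F [ 3.1  3.7 -1.3] w 43.1
row [-0.0043 -0.0002  0.001 ] turn 1.4056
[ 0.45 -0.55 -0.13]
```

View pics/L8s.png

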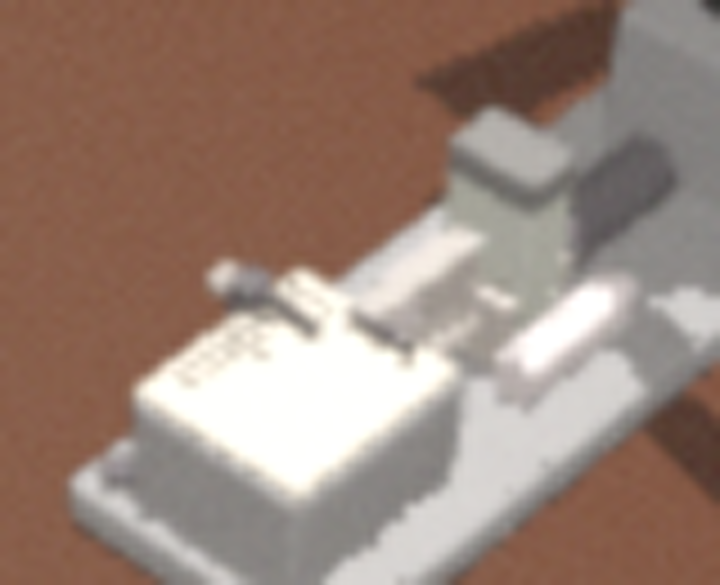

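View pics/L8t.png

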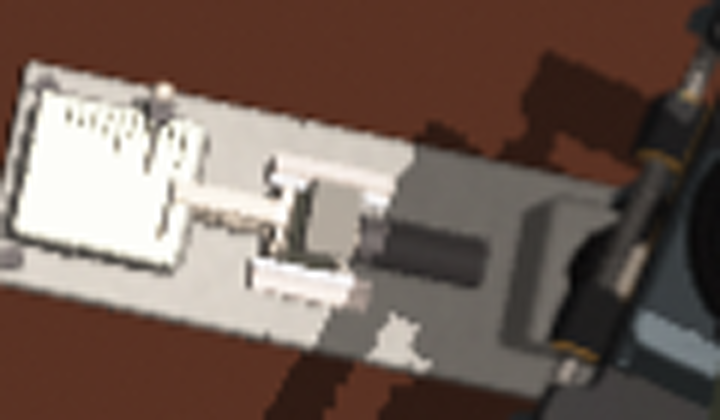

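Request:
arm_command:
  targets:
    - [0.8,0,0,0,0.15]
    - [0.8,0,0,0,0.3]
    - [0.8,0,0,0,0.45]
    - [0.8,0,0,0,0.6]
    - [0.8,0,0,0,0.75]
    - [0.8,0,0,0,0.9]
    - [0.8,0,0,0,1]
    - [0.8,0,0,0,1]

```text
time_s: 13.02
ee_pos: [517.4, -262.3, 75.5]
ee_rot: [-179.7, -0.5, 18.4]
force: [2.9, 2.4, -1.4]
gripper_width: 43.1
```

```bash
python3 look.py 9
```

```text
t 13.12 pos [ 517.4 -262.2   75.5] rot [-179.69   -0.51   18.46] q6 42.8 F [ 3.1  3.2 -1.4] w 42.9
row [-0.0035  0.0019  0.001 ] turn 0.4101
[-0.04 -0.39 -0.13]
```

View pics/L9s.png

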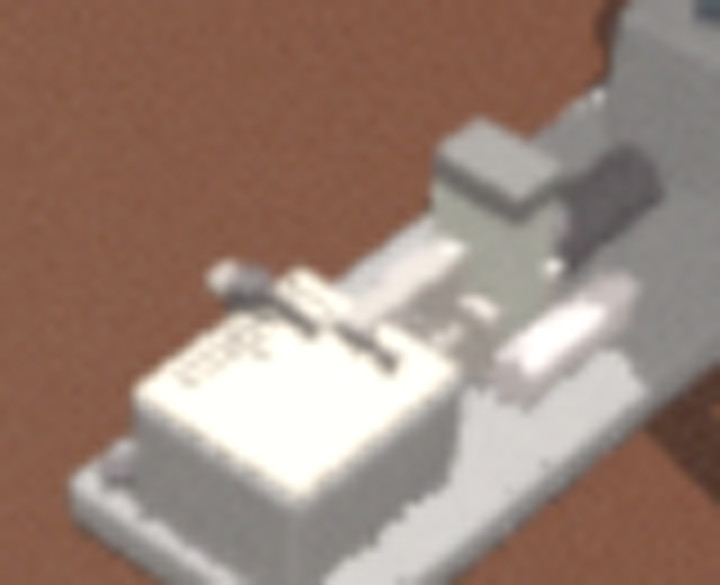

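View pics/L9t.png

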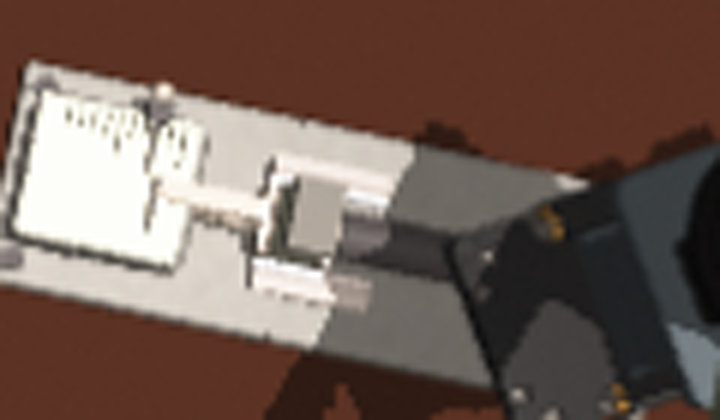

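```bash
cat > pm.py <<'E'
from h import *
import sys
k=sys.argv[1]
crop(np.load('top'+k+'.npy'),368,175,393,205,20,f'M{k}t.png')
crop(np.load('side'+k+'.npy'),340,158,368,182,20,f'M{k}s.png')
E
python3 pm.py 9
```

```text
(no output)
```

View pics/M9t.png

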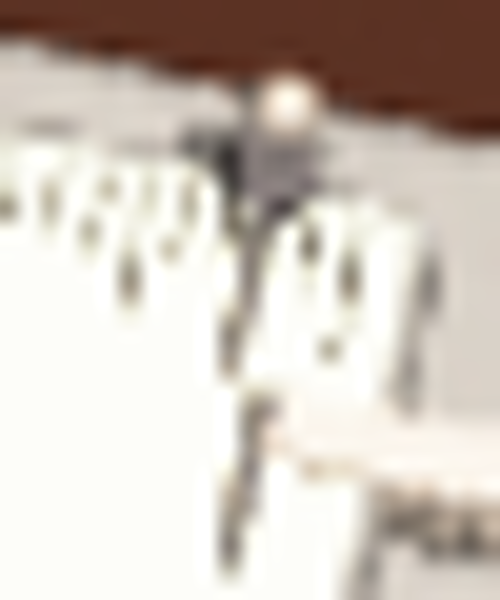

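View pics/M9s.png

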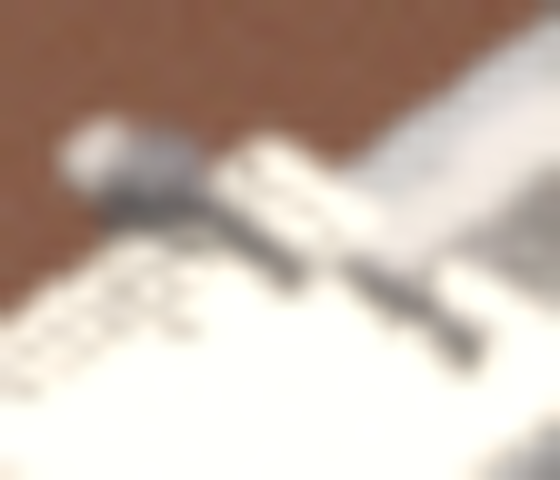

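```bash
cat > rect.py <<'E'
from h import *
import sys
def rect(n,img,z=60):
    ys=np.arange(66,104,.2); xs=np.arange(26,-26,-.2)
    Y,X=np.meshgrid(ys,xs)
    uv=proj(n,model(HP,np.c_[X.ravel(),Y.ravel(),np.full(X.size,z)])).astype(np.float32)
    return ys,xs,cv2.remap(img,uv[:,0].reshape(X.shape),uv[:,1].reshape(X.shape),cv2.INTER_LINEAR)
def cen(ys,xs,g,x0,x1,ylo,yhi):
    m=(xs>x0)&(xs<x1); d=255-g[m].mean(0).astype(float); k=(ys>ylo)&(ys<yhi)
    d=d[k]; yy=ys[k]; i=d.argmax(); c=yy[i]; w=abs(yy-c)<2.0; ww=d[w]-d[w].min(); return (ww*yy[w]).sum()/ww.sum(),d.max()
if __name__=="__main__":
    for k in sys.argv[1:]:
        out=[]
        for n in('top','side'):
            ys,xs,r=rect(n,np.load(n+k+'.npy')); out.append(cv2.resize(r,None,fx=2,fy=2))
            g=cv2.cvtColor(r,cv2.COLOR_RGB2GRAY)
            p=cen(ys,xs,g,-13,-3,72,98)   ; m=cen(ys,xs,g,4,10,86,95)
            print(k,n,'ptr',p,'mark',m,'diff',p[0]-m[0])
        cv2.imwrite(f'pics/R{k}.png',np.hstack(out)[:,:,::-1])
E
python3 rect.py 0 8 9
```

```text
0 top ptr (np.float64(77.8376166155943), np.float64(95.16)) mark (np.float64(89.8146511890007), np.float64(85.19999999999999)) diff -11.9770345734064
0 side ptr (np.float64(77.85496487564095), np.float64(126.75999999999999)) mark (np.float64(91.03704881539231), np.float64(100.63333333333333)) diff -13.182083939751365
8 top ptr (np.float64(78.97904874487187), np.float64(86.68)) mark (np.float64(89.81507034327554), np.float64(85.33333333333334)) diff -10.836021598403661
8 side ptr (np.float64(79.26283257188946), np.float64(115.36000000000001)) mark (np.float64(91.06701918718876), np.float64(88.19999999999999)) diff -11.804186615299301
9 top ptr (np.float64(85.27937267964357), np.float64(93.24000000000001)) mark (np.float64(89.79919472094879), np.float64(85.13333333333333)) diff -4.519822041305218
9 side ptr (np.float64(85.55798753339299), np.float64(99.53999999999999)) mark (np.float64(90.89383468834725), np.float64(89.83333333333334)) diff -5.335847154954266
```

View pics/R9.png

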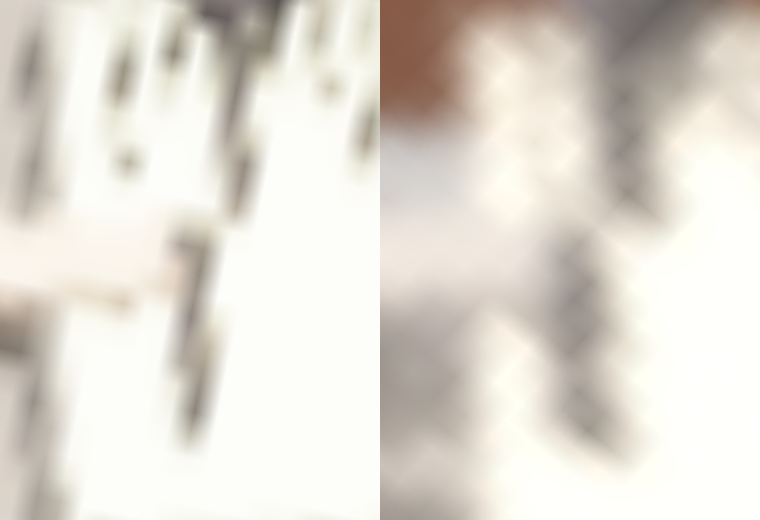

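Request:
arm_command:
  targets:
    - [0.8,0,0,0,0.12]
    - [0.8,0,0,0,0.24]
    - [0.8,0,0,0,0.36]
    - [0.8,0,0,0,0.48]
    - [0.8,0,0,0,0.5]
    - [0.8,0,0,0,0.5]

```text
time_s: 13.62
ee_pos: [517.4, -262.5, 75.5]
ee_rot: [-179.6, -0.3, -3.8]
force: [2.8, 2.2, -0.3]
gripper_width: 42.8
```

```bash
python3 look.py 10; python3 rect.py 10; python3 pm.py 10
```

```text
t 13.72 pos [ 517.3 -262.5   75.5] rot [-179.56   -0.35   -3.86] q6 65.1 F [ 2.   2.  -0.5] w 43.1
row [-0.0025  0.0025  0.001 ] turn -0.0858
[-0.11 -0.19  0.25]
10 top ptr (np.float64(88.63648431495875), np.float64(98.19999999999999)) mark (np.float64(89.71674506965839), np.float64(96.03333333333333)) diff -1.080260754699637
10 side ptr (np.float64(89.23461675579357), np.float64(98.4)) mark (np.float64(90.57240737870134), np.float64(101.73333333333332)) diff -1.3377906229077752
```

View pics/R10.png

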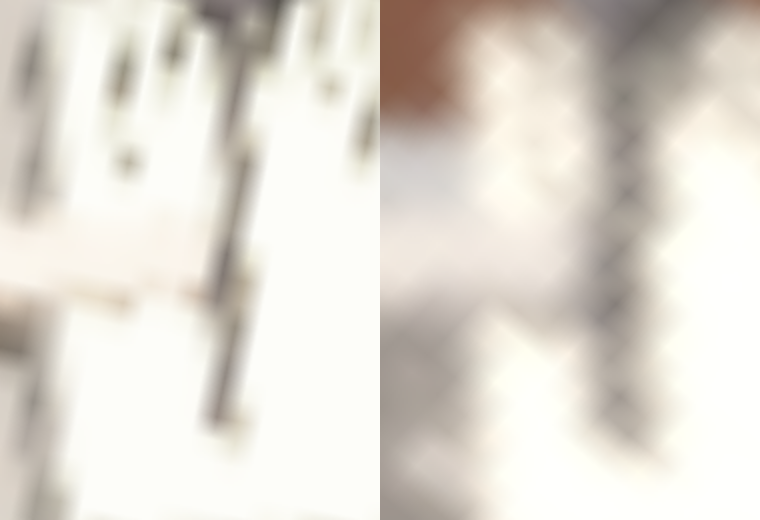

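View pics/M10s.png

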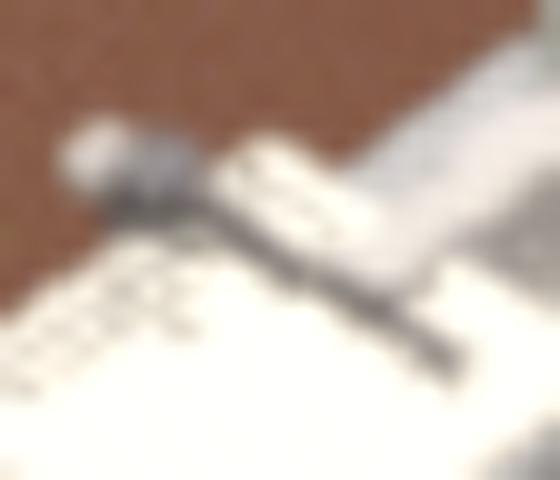

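View pics/M10t.png

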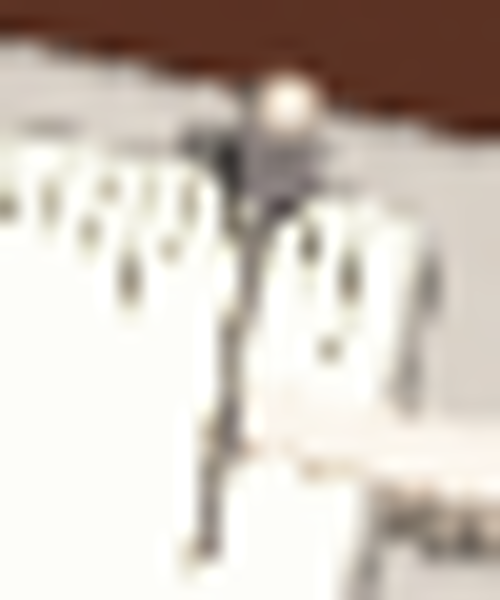

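```bash
cat > tilt.py <<'E'
from rect import *
for n in('top','side'):
  for k in ('0','8','9','10'):
    ys,xs,r=rect(n,np.load(n+k+'.npy')); g=cv2.cvtColor(r,cv2.COLOR_RGB2GRAY)
    o=[]
    pc={'0':78,'8':79,'9':85.4,'10':89}[k]
    for x0 in range(-20,14,2):
        c=90.3 if x0>=1 else pc
        d=cen(ys,xs,g,x0,x0+2,c-3.5,c+3.5); o.append((x0+1,round(float(d[0]),1)))
    print(n,k,o)
E
python3 tilt.py
```

```text
top 0 [(-19, 77.9), (-17, 78.0), (-15, 78.3), (-13, 78.5), (-11, 78.0), (-9, 77.5), (-7, 77.7), (-5, 77.9), (-3, 78.2), (-1, 78.5), (1, 77.4), (3, 89.4), (5, 89.5), (7, 89.8), (9, 90.0), (11, 90.0), (13, 89.0)]
top 8 [(-19, 80.0), (-17, 79.9), (-15, 78.7), (-13, 78.9), (-11, 79.2), (-9, 79.5), (-7, 79.5), (-5, 78.3), (-3, 78.4), (-1, 78.8), (1, 79.1), (3, 89.5), (5, 89.5), (7, 89.8), (9, 90.0), (11, 90.0), (13, 89.0)]
top 9 [(-19, 84.8), (-17, 85.1), (-15, 85.3), (-13, 85.7), (-11, 85.7), (-9, 84.8), (-7, 85.0), (-5, 85.1), (-3, 85.3), (-1, 85.6), (1, 85.8), (3, 87.3), (5, 89.5), (7, 89.8), (9, 90.0), (11, 89.9), (13, 89.0)]
top 10 [(-19, 89.3), (-17, 88.4), (-15, 87.9), (-13, 88.2), (-11, 88.5), (-9, 88.8), (-7, 89.1), (-5, 88.7), (-3, 88.2), (-1, 88.5), (1, 88.6), (3, 88.9), (5, 89.4), (7, 89.8), (9, 90.0), (11, 89.9), (13, 89.0)]
side 0 [(-19, 75.2), (-17, 77.6), (-15, 77.6), (-13, 77.1), (-11, 77.7), (-9, 77.4), (-7, 77.7), (-5, 78.7), (-3, 78.5), (-1, 78.4), (1, 77.7), (3, 92.3), (5, 91.9), (7, 90.9), (9, 90.7), (11, 90.4), (13, 90.6)]
side 8 [(-19, 81.6), (-17, 79.5), (-15, 78.8), (-13, 79.4), (-11, 79.1), (-9, 79.6), (-7, 78.9), (-5, 79.3), (-3, 79.7), (-1, 79.3), (1, 79.4), (3, 92.6), (5, 92.0), (7, 90.9), (9, 90.7), (11, 90.4), (13, 90.7)]
side 9 [(-19, 88.2), (-17, 87.1), (-15, 86.5), (-13, 85.9), (-11, 85.7), (-9, 85.3), (-7, 85.8), (-5, 85.3), (-3, 85.7), (-1, 85.5), (1, 85.1), (3, 87.3), (5, 91.8), (7, 90.9), (9, 90.7), (11, 90.3), (13, 90.7)]
side 10 [(-19, 91.4), (-17, 90.7), (-15, 89.9), (-13, 89.7), (-11, 89.3), (-9, 89.3), (-7, 89.1), (-5, 88.9), (-3, 89.3), (-1, 89.0), (1, 89.4), (3, 89.5), (5, 90.1), (7, 90.7), (9, 90.6), (11, 90.4), (13, 90.7)]
```

Request:
arm_command:
  targets:
    - [0.8,0,0,0,0.06]
    - [0.8,0,0,0,0.12]
    - [0.8,0,0,0,0.17]
    - [0.8,0,0,0,0.17]
    - [0.8,0,0,0,0.17]

```text
time_s: 14.13
ee_pos: [517.3, -262.6, 75.5]
ee_rot: [-179.5, -0.3, -11.4]
force: [1.8, 3.4, -0.3]
gripper_width: 43.0
```

```bash
python3 look.py 11; python3 rect.py 11; sed -i "s/'10':89/'10':89,'11':90,'12':90/; s/('0','8','9','10')/('11',)/" tilt.py; python3 tilt.py; python3 pm.py 11
```

```text
t 14.23 pos [ 517.3 -262.6   75.5] rot [-179.52   -0.29  -11.44] q6 72.7 F [ 1.3  2.4 -0.4] w 43.0
row [-0.0022  0.0026  0.001 ] turn -0.2543
[-0.09 -0.06  0.07]
11 top ptr (np.float64(89.42657454371214), np.float64(84.52000000000001)) mark (np.float64(89.74961884621094), np.float64(92.36666666666667)) diff -0.32304430249880056
11 side ptr (np.float64(90.39451272286689), np.float64(99.46000000000001)) mark (np.float64(90.72106256742214), np.float64(101.16666666666666)) diff -0.32654984455524527
top 11 [(-19, 89.4), (-17, 89.8), (-15, 90.0), (-13, 90.2), (-11, 89.6), (-9, 89.1), (-7, 89.4), (-5, 89.5), (-3, 89.6), (-1, 88.7), (1, 89.0), (3, 89.1), (5, 89.4), (7, 89.8), (9, 90.0), (11, 90.0), (13, 89.0)]
side 11 [(-19, 92.5), (-17, 91.5), (-15, 91.1), (-13, 90.6), (-11, 90.7), (-9, 90.4), (-7, 90.4), (-5, 89.9), (-3, 90.4), (-1, 90.3), (1, 90.3), (3, 90.8), (5, 90.9), (7, 90.7), (9, 90.6), (11, 90.4), (13, 90.8)]
```

View pics/M11s.png

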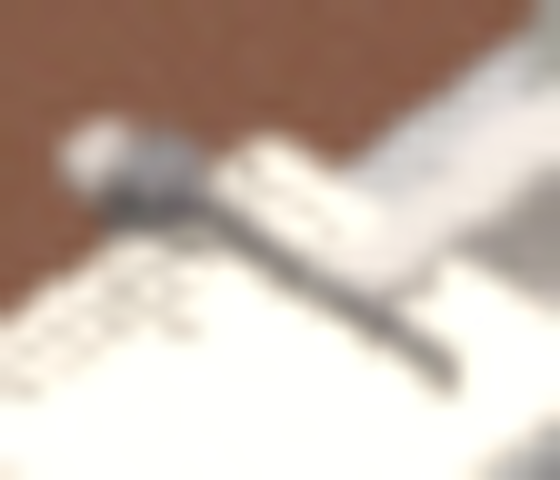

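View pics/M11t.png

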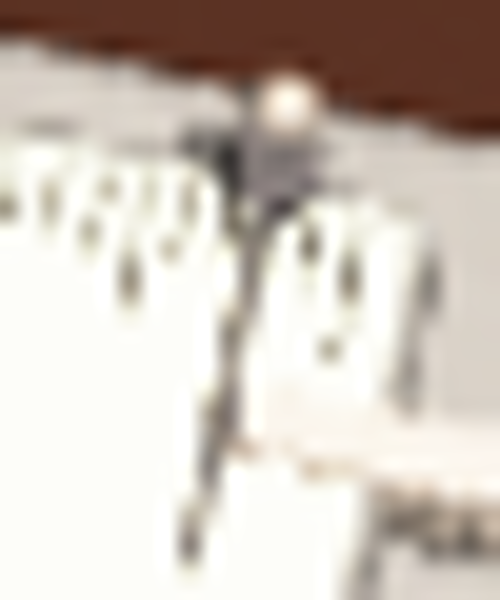

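Request:
arm_command:
  targets:
    - [0.2,0,0,0,0]
    - [0.1,0,0,0,0]
    - [0.1,0,0,0,0]
    - [0.1,0,0,0,0]
    - [0.1,0,0,0,0]
    - [0.1,0,0,0,0]

```text
time_s: 14.73
ee_pos: [517.2, -262.8, 75.5]
ee_rot: [-179.5, -0.3, -11.4]
force: [0.2, -1.0, -0.5]
gripper_width: 79.8
```

Request:
arm_command:
  targets:
    - [0.1,0,0,-0.03,0]
    - [0.1,0,0,-0.08,0]
    - [0.1,0,0,-0.15,0]
    - [0.1,0,0,-0.2,0]
    - [0.1,0,0,-0.2,0]

```text
time_s: 15.15
ee_pos: [519.5, -265.1, 181.5]
ee_rot: [-179.7, -0.9, -11.4]
force: [1.3, -0.8, 1.1]
gripper_width: 81.8
```

```bash
python3 look.py 12; python3 rect.py 12; sed -i "s/('11',)/('12',)/" tilt.py; python3 tilt.py
```

```text
t 15.25 pos [ 516.9 -263.7  176.5] rot [-179.57   -0.41  -11.44] q6 72.7 F [-0.3  0.1 -0.4] w 82.0
row [-0.0031  0.0018  0.203 ] turn -0.2542
[-0.01  0.06  0.  ]
12 top ptr (np.float64(89.4220361740782), np.float64(84.58000000000001)) mark (np.float64(89.74986250245567), np.float64(92.43333333333334)) diff -0.32782632837746917
12 side ptr (np.float64(90.3536691788976), np.float64(101.66)) mark (np.float64(90.70978856695415), np.float64(101.93333333333334)) diff -0.3561193880565412
top 12 [(-19, 89.4), (-17, 89.8), (-15, 90.0), (-13, 90.2), (-11, 89.6), (-9, 89.1), (-7, 89.4), (-5, 89.5), (-3, 89.6), (-1, 88.7), (1, 89.0), (3, 89.1), (5, 89.4), (7, 89.8), (9, 90.0), (11, 90.0), (13, 89.0)]
side 12 [(-19, 92.5), (-17, 91.5), (-15, 91.1), (-13, 90.6), (-11, 90.7), (-9, 90.4), (-7, 90.3), (-5, 89.9), (-3, 90.3), (-1, 90.2), (1, 90.2), (3, 90.8), (5, 90.9), (7, 90.7), (9, 90.6), (11, 90.4), (13, 90.7)]
```

View pics/L12s.png

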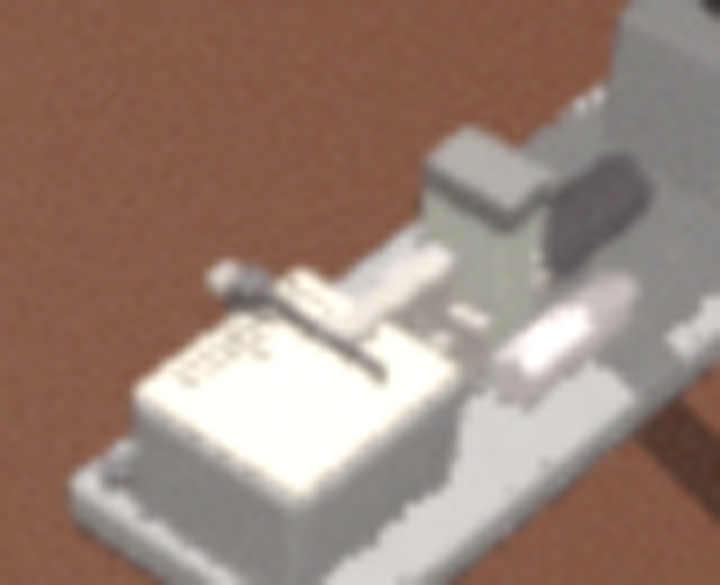

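View pics/L12t.png

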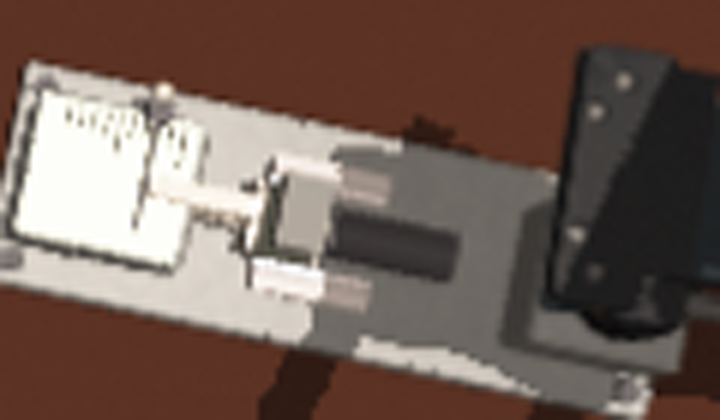

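Request:
arm_command:
  targets:
    - [0.1,0,0,0,0]
    - [0.1,0,0,0,0]
    - [0.1,0,0,0,0]

```text
time_s: 15.5
ee_pos: [516.2, -263.3, 175.1]
ee_rot: [-179.5, -0.3, -11.4]
force: [-0.1, -0.1, -0.2]
gripper_width: 82.3
```

```bash
python3 -c "
from h import *
print(env.job_done()); print(env.state()['force'])"
```

```text
the job is handed in; nothing more can be done
None
the job is handed in; nothing more can be done
```

The cell is standing in the pocket and clamped at the set mark, and I handed the job in at about 15.5 s of the 72 s allowed. No verdict was reported.

- **Placing:** I took the cell from the tray, set it on the pocket floor with about 9 N of contact force, and let go.
- **Winding:** I wound the knob clockwise about 210° in a single grasp, in stages, checking the pictures after each stage. Then I released it and raised the arm clear.
- **Last checks, after letting go:** The pointer stood 0.33 mm short of the mark in the top view and 0.36 mm short in the side view, and it did not move when I released the knob. The cell looked upright between the rails.
- **Where the views disagreed:** They differed by about 1 mm on where the mark and pointer lie along the holder, but agreed on the distance between them. A pixel is about 2.3 mm, so I trust that distance to only a few tenths of a millimetre.
- **Not checked:** I did not measure the clamping force; by the spring rate it should be about 12 N. I took no full final picture of the bystanders, though the arm's path stayed clear of them.

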